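Lay the breakfast board between two mugs

ROBOT

A 6-joint arm with a two-finger parallel gripper is mounted at the origin on a cart in front of the work surface, level with it; the furniture and walls round the work are solid. World frame = base frame: x ahead of the robot, y to its left, z up, the work surface at z = 0. Lengths are in m, angles in rad, forces in N, time in s.
With the tool pointing down it reaches from about 0.375 to 0.9 m from the base axis. Payload 3.1 kg.
Tool frame: the origin (TCP) lies on the centre line of the jaws, within the pads' length; the fingertips stand 14 mm ahead of it and the grasp point (between the pads) lies 5 mm behind it; z points along the fingers, y is the line along which they close (so a half turn about z gives the same grasp; the last joint's range is limited). The gripper opens to 87 mm and grips with 3 to 60 N. Pads are 19 mm wide; open, the fingers measure 117 mm over their backs; the gripper's body (75 mm by 190 mm) begins 51 mm behind the grasp point.
Start: joints at [-1.397, 0.527, 1.433, -0, 1.181, -0.178], TCP at [0.216, -0.586, 0.209] pointing down, gripper open.
Joint ranges: [-3.08, 3.08], [-0.75, 2.2], [0.22, 2.44], [-1.43, 4.57], [0, 2.65], [-2.85, 2.85]. Speed limits (rad/s): [2.79, 2.79, 3.14, 3.14, 3.14, 3.14].

INTERFACE

Orientations are given as a unit quaternion [x, y, z, w].
In Python, from rig import robot gives the robot as it stands.
- The arm moves only by the tool move_arm, never from a script. Its argument "commands" is a list of rows, each an object with "hand": the finger opening in cm, from 0 to 8.7; "travel": the shift along the tool's x, y, z in cm, a list of three; "twist": the turn, a rotation vector about the tool's x, y, z in degrees, a list of three. In form: [{"hand": hand, "travel": [dx, dy, dz], "twist": [wx, wy, wz]}, ...]. A call has 1 to 5 rows; each row shifts and turns the commanded pose from where the row before left it, along the tool's axes as they then stand; what a row does not reach is not made up. A row lasts 1/12 s, in which the tool goes at most 41.7 mm and 7.16 degrees, less where a joint would pass 70% of its speed; a pose out of reach is approached as far as the arm can. A call is refused whole if a number of a shift passes 4.17 or a number of a turn 7.16, either way. A call with a gripper value outside its range is refused whole. The fingers move at their own pace and stop on an object; "force" is the grip in N (left out, the last holds). Time passes only in rows, so rows that do not move let the fingers close. It gives the time, the measured TCP pose, the force, the opening and the grip force at its end, in the units of the state.
- robot.get_obs(): the state, without advancing time (a new reading comes with each control period).
- robot.camera(name): name is "side" or "top" or "wrist"; returns a dict with "frame" (400x640x3 uint8, red, green, blue), "fov_y" (degrees; the focal length in pixels is half the picture's height over the tangent of half this angle, whatever the lens; pixels are square), "cx", "cy" (the principal point, pixels), "extrinsics" (4x4, takes a point from camera to world coordinates); the wrist camera has in their place "T_tool_cam" (4x4, takes a point from camera to tool coordinates, whose origin is the TCP and whose axes are the flange's). Camera axes: x right, y down, z forward; pixel columns grow to the right and rows downward; lengths in m; the calibration is good to about 2 mm. A picture is of the moment at which its call begins: read the wrist's pose just before it. There is no depth.
- robot.hand_in(): hands the job in; it is judged then, once.
The state is a dict: "time": time; "q": joint angles; "joint_velocities": joint speeds; "joint_torque": joint torques, N m; "position": TCP position; "tool_rot": TCP orientation; "ft_force": force on the tool from outside, world axes, zero at the start; "moment": the same for the moment, N m; "grip_width": finger opening in m; "grip_force": force on a finger pad.
Only numpy, scipy, OpenCV 4.12 (cv2) and the standard library are available. Lean on these libraries where they do the work, as an engineer would, in place of code of your own. Each camera call takes 0.05 s, during which the arm holds its last target. There are 200 camera calls.

TASK

Finish laying the breakfast board, which has a mug at each end: stand the pepper mill on the board midway between the two mugs, the salt shaker midway between the pepper mill and the blue mug, and the spice jar midway between the pepper mill and the white mug, so that all five stand in one straight row along the middle of the board. Stand the dropper bottle in the middle of the cork coaster. Everything must stand upright, and the mugs and the candle must stay where they are.

Things in the scene. Friction and masses are not known exactly. Their poses are not given: they have to be found in the camera images.
- board: Oak serving board, 130 x 500 x 12 mm, fixed, lying crosswise in front of the robot and turned up to 9 degrees. Origin: centre of its underside; x across it (away from the robot), y along its length, z up; its top is at z = 12 mm. A mug stands near each end of it, the mug centres about 200 mm from the board's middle.
- blue_mug_centre (a point): Pale blue mug standing upright at one end of the board (either end), 94 mm high, bowl 81 mm across, handle to the back of the board, loose, stays. This point: on the axis of the round bowl, at the underside.
- white_mug_centre (a point): White mug with a terracotta inside, standing upright at the other end of the board, 90 mm high, bowl 87 mm across, handle to the back, loose, stays. This point: on the axis of the round bowl, at the underside.
- coaster: Round cork coaster, 90 mm across, 8 mm thick, fixed on the worktop. Origin: centre of its underside, z up.
- pepper_mill: Turned wooden pepper mill standing upright, 170 mm high, 58 mm across at its widest (below), 180 g. Its head, 48 mm across, spans heights 123 to 159 mm and does not turn; it is well gripped there at 138 mm. Origin: centre of its underside, z up its axis.
- salt_shaker: Salt shaker of clear plastic with a light grey domed top, standing upright, round, 44 mm across, 90 mm high, 100 g; well gripped at 60 mm height. Origin: centre of its underside, z up its axis.
- spice_jar: Round glass spice jar with a near-black cap and a blue and white label, standing upright, 41 mm across, 105 mm high, 110 g; well gripped at 80 mm height (lower down its cap can touch the palm of a short gripper). Origin: centre of its underside, z up its axis.
- dropper_bottle: Small amber dropper bottle with a black pipette top, standing upright, 102 mm high, 70 g; the round body is 33 mm across up to 65 mm height, the pipette above 77 mm is 13 mm across; well gripped at 60 mm height. Origin: centre of its underside, z up its axis.
- candle: Pink candle in a clear glass, 76 mm across, 90 mm high, loose; stays where it is, among the things to be moved. Origin: centre of its underside, z up its axis.
There are look-alikes about, which are no part of the job. What is shaped like the spice_jar but red is not meant. Leave any pink look-alike of the dropper_bottle alone.

How it is judged:
By the outcome, as a careful person would: the job done as asked, in the order asked, and still so for the second after the job is handed in, with the robot touching nothing.
It also fails if it takes over 93 s, if anything falls off the work surface, if the arm or the gripper's body presses on something with over 40 N, if the wrist force passes 120 N, or if a joint passes its speed limit or range.

## Working session

There is one attempt and no reset: what is moved stays moved. The work goes in short steps, Python scripts to look and compute and a tool call to move; the robot and the scene stay as the last step left them, time stands still between calls to the robot, and variables do not carry over. Pictures are saved under pics/ and viewed, at most 14 in all, crops included, and the job is handed in when it is done.

Besides the shell and the picture viewer there is one more tool, called after "Call:" as name(argument=value, ...), one argument or row to a line, values as JSON. move_arm: Moves the arm, as the interface text tells. Its arguments: {"type":"object","properties":{"commands":{"type":"array"},"force":{"type":"number"}},"required":["commands"]}

```bash
mkdir -p pics; python3 - <<'E'
from rig import robot
import cv2,json,numpy as np
np.set_printoptions(precision=4,suppress=True)
o=robot.get_obs();print(o)
for n in("top","side"):
    c=robot.camera(n);cv2.imwrite(f"pics/{n}0.png",c["frame"][:,:,::-1])
    print(n,c["fov_y"],c["cx"],c["cy"],c.keys());print(c["extrinsics"])
    np.savez(f"{n}.npz",**{k:np.array(v) for k,v in c.items()})
E
```

```text
{'time': 0.0, 'q': array([-1.3965,  0.5285,  1.4339,  0.    ,  1.1814, -0.1785]), 'joint_velocities': array([-0.0003,  0.0019, -0.0005,  0.0021, -0.0013, -0.0007]), 'joint_torque': array([ -0.0007, -44.0046, -17.6589,   0.0632,   0.0581,  -0.0001]), 'position': array([ 0.2158, -0.5858,  0.2079]), 'tool_rot': array([ 0.9845,  0.1755,  0.    , -0.0011]), 'ft_force': array([-0.4028,  1.2258, -0.6299]), 'moment': array([ 0.0345,  0.0355, -0.0223]), 'grip_force': 0.0, 'grip_width': 0.08682128002097188}
top 57.152978617221 320.087026644649 199.0025669711054 dict_keys(['frame', 'fov_y', 'cx', 'cy', 'extrinsics'])
[[-0.0161 -0.9872  0.1587  0.3595]
 [-0.9996  0.0122 -0.0252 -0.1242]
 [ 0.0229 -0.1591 -0.987   0.8698]
 [ 0.      0.      0.      1.    ]]
side 44.4124344477439 315.40820531590396 198.76184560834423 dict_keys(['frame', 'fov_y', 'cx', 'cy', 'extrinsics'])
[[ 0.9951  0.0616 -0.0768  0.615 ]
 [ 0.0985 -0.6439  0.7587 -1.0802]
 [-0.0027 -0.7626 -0.6469  0.8489]
 [ 0.      0.      0.      1.    ]]
```

View pics/top0.png

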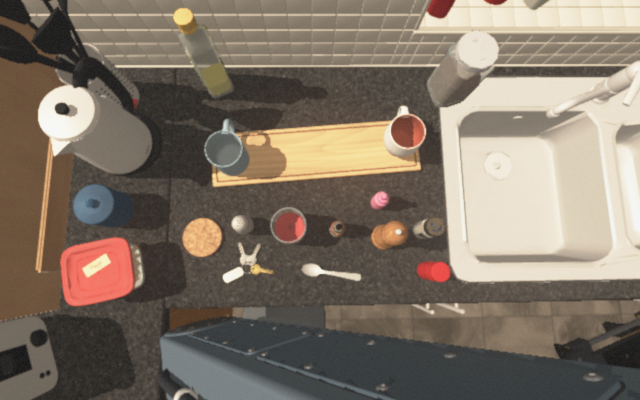

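View pics/side0.png

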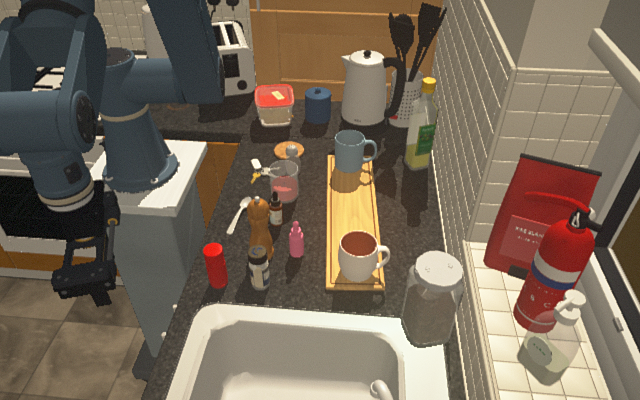

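The top view shows blue mug (225,150), white mug (404,133), coaster (202,238), salt (241,225), candle (289,226), dropper (337,228), mill (390,234), spice jar (430,227). The look-alikes are the red jar (434,271) and the pink bottle (379,201). Enlarging both views next.

```bash
cat > h.py <<'E'
import numpy as np,cv2
class Cam:
    def __init__(s,n,T=None):
        d=np.load(f"{n}.npz");s.f=200/np.tan(np.radians(float(d["fov_y"])/2));s.cx=float(d["cx"]);s.cy=float(d["cy"])
        s.T=d["extrinsics"] if T is None else T;s.im=d["frame"][:,:,::-1]
    def proj(s,P):
        p=(np.atleast_2d(P)-s.T[:3,3])@s.T[:3,:3];return p[:,:2]/p[:,2:]*s.f+[s.cx,s.cy]
    def at(s,u,v,z):
        d=s.T[:3,:3]@np.array([(u-s.cx)/s.f,(v-s.cy)/s.f,1]);return s.T[:3,3]+d*(z-s.T[2,3])/d[2]
def crop(im,x0,y0,x1,y1,k,fn,step=10):
    c=cv2.resize(im[y0:y1,x0:x1],None,fx=k,fy=k,interpolation=cv2.INTER_CUBIC)
    for x in range(-(-x0//step)*step,x1,step):
        cv2.line(c,((x-x0)*k,0),((x-x0)*k,6),(0,255,0),1);cv2.putText(c,str(x),((x-x0)*k+2,14),0,.35,(0,255,0),1)
    for y in range(-(-y0//step)*step,y1,step):
        cv2.line(c,(0,(y-y0)*k),(6,(y-y0)*k),(0,255,0),1);cv2.putText(c,str(y),(8,(y-y0)*k+4),0,.35,(0,255,0),1)
    cv2.imwrite(fn,c)
E
python3 - <<'E'
from h import *
t=Cam("top");s=Cam("side")
crop(t.im,180,180,340,290,5,"pics/a.png")
crop(t.im,310,180,470,290,5,"pics/b.png")
crop(t.im,195,95,435,195,3,"pics/c.png")
crop(s.im,190,120,390,300,3,"pics/d.png")
E
```

```text
(no output)
```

View pics/a.png

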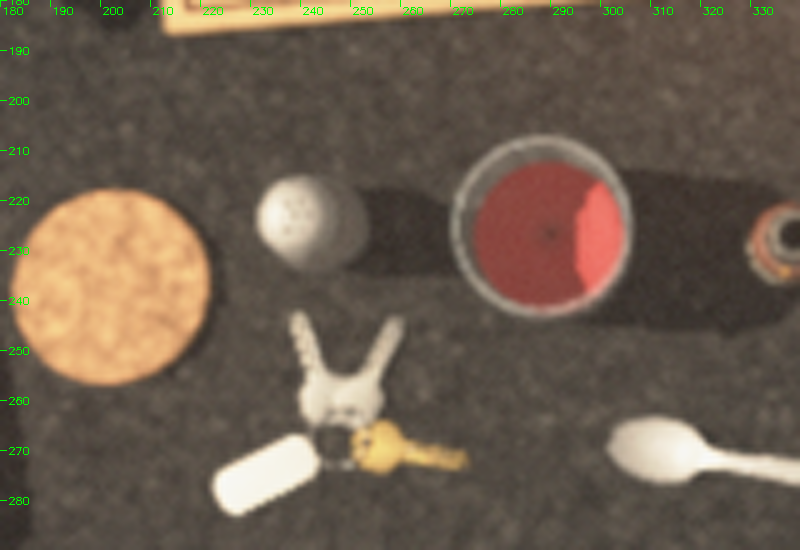

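View pics/b.png

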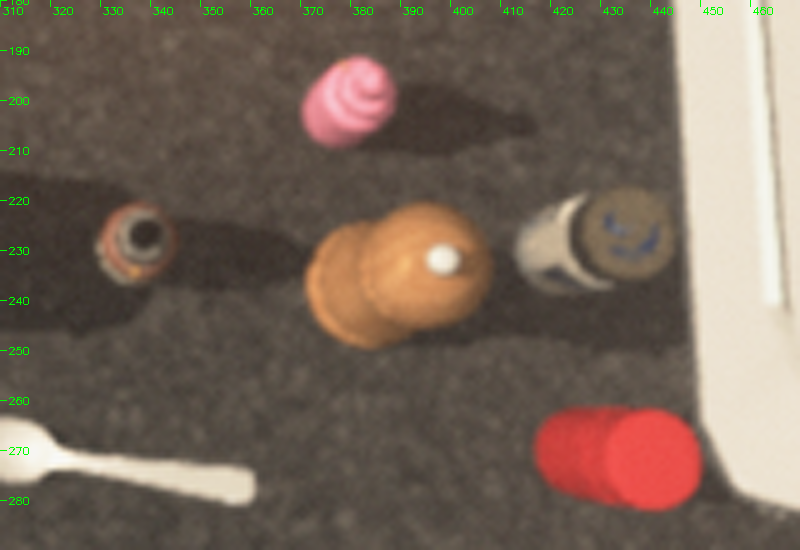

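View pics/c.png

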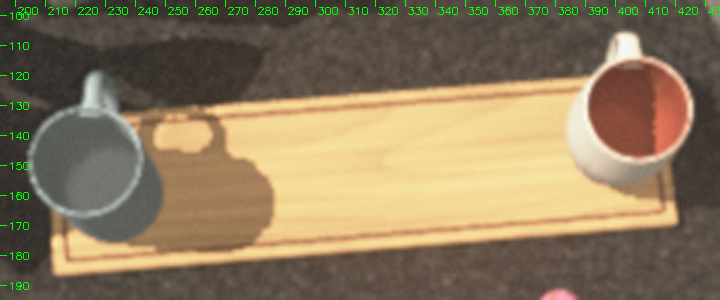

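View pics/d.png

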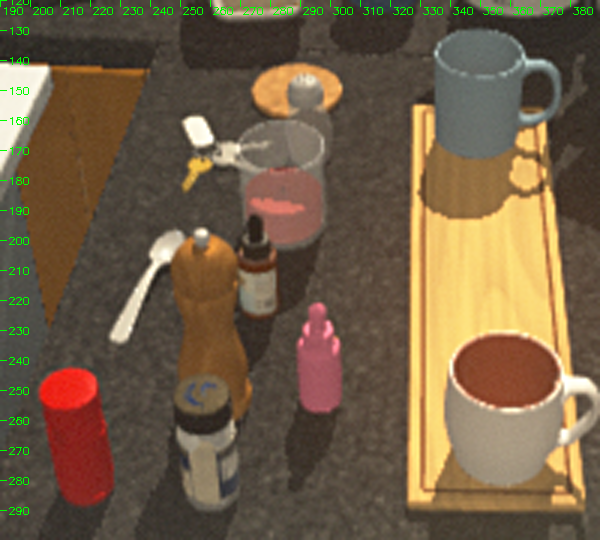

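Crops read as follows: top-view coaster centre (202.4,237.4), mill head centre (395,233), knob (398.4,232), blue rim centre (223.8,148.7), white rim centre (408.2,130.7), board front corners (213.3,186.7) and (421,169). Now I'll localise from these and overlay the models in both views.

```bash
cat > loc.py <<'E'
from h import *
from scipy.optimize import least_squares
t=Cam("top");s=Cam("side")
a=np.linspace(0,2*np.pi,73)
def prof(xy,pr): return [np.c_[xy[0]+r*np.cos(a),xy[1]+r*np.sin(a),0*a+z] for r,z in pr]
def ext(cam,xy,pr):
    p=cam.proj(np.vstack(prof(xy,pr)));return np.array([p[:,0].min(),p[:,0].max(),p[:,1].min(),p[:,1].max()])
def fit(obs,pr,x0):
    def f(x):
        r=[]
        for cam,o in obs:
            e=ext(cam,x,pr);r+=[e[i]-o[i] for i in range(4) if o[i] is not None]
        return r
    R=least_squares(f,x0,diff_step=1e-4);return R.x,R.fun
N=None
A=lambda l,r,u,d,x0,y0,k:[N if v is N else b+v/k for v,b in((l,x0),(r,x0),(u,y0),(d,y0))]
P=dict(spice=[(.0205,0),(.0205,.105)],dropper=[(.0165,0),(.0165,.065)],salt=[(.022,0),(.022,.06),(.0165,.083),(.008,.09)],
 candle=[(.038,0),(.038,.09)],coaster=[(.045,.008)],mill=[(.029,.0),(.029,.02),(.024,.13),(.024,.152),(.004,.17)],
 blue=[(.0405,.106)],white=[(.0365,.102)])
O=dict(spice=[(t,A(515,678,187,294,310,180,5)),(s,A(175,241,N,509,190,120,3))],
 dropper=[(t,A(97,176,203,285,310,180,5)),(s,A(238,277,N,317,190,120,3))],
 salt=[(t,A(257,370,175,271,180,180,5))],
 candle=[(t,A(452,632,N,N,180,180,5)),(t,A(N,N,135,317,180,180,5)),(s,A(238,326,N,249,190,120,3))],
 coaster=[(t,A(13,211,188,386,180,180,5)),(s,A(252,342,64,118,190,120,3))],
 mill=[(t,A(306,492,203,348,310,180,5))],
 blue=[(t,A(28,145,105,217,195,95,3)),(s,A(434,N,30,N,190,120,3))],
 white=[(t,A(586,693,54,160,195,95,3)),(s,A(449,565,N,N,190,120,3))])
if __name__=="__main__":
    np.set_printoptions(precision=2,suppress=True)
    for n in P:
        for lab,ob in(("top",[q for q in O[n] if q[0] is t]),("both",O[n])):
            x,r=fit(ob,P[n],[.45,-.15]);print(n,lab,x*1000,r)
    for c,l in((t,[(213.3,186.7),(421,169.2),(295,128.3),(385,122.5)]),(s,[(190+408/3,120+497/3),(190+415/3,120+105/3),(190+582/3,120+497/3)])):
        Q=np.array([c.at(*p,.012)[:2] for p in l])*1000;print(Q,np.linalg.norm(Q[1]-Q[0]),np.degrees(np.arctan2(*(Q[0]-Q[1]))))
E
python3 loc.py
```

```text
spice top [ 420.32 -386.4 ] [-0.22  0.19 -0.32  0.36]
spice both [ 421.79 -385.42] [-0.66 -0.32 -1.01 -0.26 -1.11 -0.26  0.81]
dropper top [ 424.05 -182.99] [-0.31  0.29 -0.15  0.16]
dropper both [ 424.45 -182.7 ] [-0.44  0.16 -0.33 -0.01 -1.03  0.65  0.28]
salt top [436.72  30.77] [-0.8   0.86 -1.19  1.25]
salt both [436.72  30.77] [-0.8   0.86 -1.19  1.25]
candle top [431.37 -75.37] [-0.19  0.22 -0.46  0.5 ]
candle both [431.08 -74.91] [-0.41  0.03 -0.33  0.62 -0.31  0.59  0.78]
coaster top [411.5 128.5] [ 0.27 -0.27  0.35 -0.34]
coaster both [412.17 127.74] [ 0.61  0.06  0.06 -0.63 -0.3  -0.41 -0.36 -1.33]
mill top [ 405.84 -292.45] [-1.04  0.87  0.03 -0.05]
mill both [ 405.84 -292.45] [-1.04  0.87  0.03 -0.05]
blue top [594.32  60.73] [ 0.47 -0.48  0.42 -0.4 ]
blue both [594.26  60.42] [ 0.62 -0.33  0.45 -0.37  0.09 -0.69]
white top [ 632.73 -339.74] [ 1.3  -1.31  1.79 -1.72]
white both [ 632.83 -339.87] [ 1.36 -1.25  1.75 -1.76  2.12 -2.18]
[[ 529.97  105.91]
 [ 567.23 -390.86]
 [ 672.77  -87.68]
 [ 685.98 -308.81]] 498.171216739715 -4.290100044303556
[[ 567.46 -388.35]
 [ 533.86  103.74]
 [ 693.48 -376.17]] 493.2402161555995 176.09394080365664
```

```bash
python3 - <<'E'
from loc import *
np.set_printoptions(precision=1,suppress=True)
print("mill head",t.at(395.2,233,.141)*1e3,"knob",t.at(398.4,232,.166)*1e3,"side knob",s.at(190+202/3,120+239/3,.166)*1e3)
print("mill base circ",t.at(310+367/5,180+286/5,.02)*1e3)
print("red",fit([(t,A(536,702,407,511,310,180,5))],P["spice"],[.35,-.39])[0]*1e3)
print("pink",fit([(t,A(302,N,N,147*1,310,180,5))],P["dropper"],[.49,-.27])[0]*1e3)
print("oil",t.at(222,92,0)*1e3, t.at(183,18,.27)*1e3)
E
```

```text
mill head [ 406.3 -291.2  141. ] knob [ 406.5 -291.8  166. ] side knob [ 409.8 -294.1  166. ]
mill base circ [ 404.7 -291.    20. ]
red [ 327.1 -390.3]
pink [ 488.9 -283.7]
oil [773.5  94.7   0. ] [785.4  99.5 270. ]
```

Call:
move_arm(
  commands=[
    {"hand": 8.7,"travel": [0,0,-2],"twist": [0,0,-7]},
    {"hand": 8.7,"travel": [0,0,-2],"twist": [0,0,-7]},
    {"hand": 8.7,"travel": [0,0,-2],"twist": [0,0,-7]},
    {"hand": 8.7,"travel": [0,0,-1],"twist": [0,0,-7]},
    {"hand": 8.7,"travel": [0,0,0],"twist": [0,0,-7]},
  ],
)

```text
time: 0.52
position: [0.2163, -0.5879, 0.2817]
tool_rot: [0.885, 0.466, -0.001, 0.002]
ft_force: [0.1, 0.2, -0.7]
grip_width: 0.0869
grip_force: 0.0
```

Call:
move_arm(
  commands=[
    {"hand": 8.7,"travel": [0,0,0],"twist": [0,0,-7]},
    {"hand": 8.7,"travel": [0,0,0],"twist": [0,0,-7]},
    {"hand": 8.7,"travel": [0,0,0],"twist": [0,0,-7]},
    {"hand": 8.7,"travel": [0,0,0],"twist": [0,0,-7]},
    {"hand": 8.7,"travel": [0,0,0],"twist": [0,0,-6.8]},
  ],
)

```text
time: 0.93
position: [0.2159, -0.586, 0.2782]
tool_rot: [0.705, 0.709, 0.0, -0.001]
ft_force: [0.3, -0.1, 0.8]
grip_width: 0.0872
grip_force: 0.0
```

Call:
move_arm(
  commands=[
    {"hand": 8.7,"travel": [3.3,2.1,0],"twist": [0,0,0]},
    {"hand": 8.7,"travel": [3.3,2.1,0],"twist": [0,0,0]},
    {"hand": 8.7,"travel": [3.3,2.1,0],"twist": [0,0,0]},
    {"hand": 8.7,"travel": [3.3,2.1,0],"twist": [0,0,0]},
    {"hand": 8.7,"travel": [3.3,2.1,0],"twist": [0,0,0]},
  ],
)

```text
time: 1.35
position: [0.3213, -0.4195, 0.2784]
tool_rot: [0.707, 0.707, 0.0, -0.001]
ft_force: [0.4, -0.1, -0.3]
grip_width: 0.0868
grip_force: 0.0
```

Call:
move_arm(
  commands=[
    {"hand": 8.7,"travel": [3.3,2.1,0],"twist": [0,0,0]},
    {"hand": 8.7,"travel": [3.3,2.1,0],"twist": [0,0,0]},
    {"hand": 8.7,"travel": [3.3,2.1,0],"twist": [0,0,0]},
    {"hand": 8.7,"travel": [3.0,2.2,0],"twist": [0,0,0]},
    {"hand": 8.7,"travel": [0,0,0],"twist": [0,0,0]},
  ],
)

```text
time: 1.77
position: [0.4081, -0.2862, 0.2786]
tool_rot: [0.705, 0.709, 0.002, -0.001]
ft_force: [-1.0, -0.0, -0.4]
grip_width: 0.087
grip_force: 0.0
```

```bash
cat > w.py <<'E'
from loc import *
from rig import robot
from scipy.spatial.transform import Rotation as R
def wrist(tag):
    o=robot.get_obs();c=robot.camera("wrist")
    np.savez(f"wrist{tag}.npz",extrinsics=c["T_tool_cam"],**{k:np.array(v) for k,v in c.items()})
    T=np.eye(4);T[:3,:3]=R.from_quat(o["tool_rot"]).as_matrix();T[:3,3]=o["position"]
    return Cam(f"wrist{tag}",T@c["T_tool_cam"])
def draw(c,items):
    im=c.im.copy()
    for n,xy in items.items():
        for p in prof(xy,P[n]): cv2.polylines(im,[c.proj(p).astype(np.float32).round().astype(int)],True,(0,255,255),1)
    return im
E
python3 - <<'E'
from w import *
c=wrist("1");print(robot.get_obs()["position"],c.T)
cv2.imwrite("pics/w1.png",draw(c,dict(mill=(.4065,-.292),spice=(.421,-.386),dropper=(.424,-.183),candle=(.431,-.075))))
E
```

```text
[ 0.40700381 -0.28913182  0.27862419] [[ 9.99978365e-01  5.98028506e-03  2.73971909e-03  4.07110758e-01]
 [ 6.51144739e-03 -9.59010600e-01 -2.83295375e-01 -2.07057092e-01]
 [ 9.33232548e-04  2.83307086e-01 -9.59028792e-01  4.55416127e-01]
 [ 0.00000000e+00  0.00000000e+00  0.00000000e+00  1.00000000e+00]]
```

View pics/w1.png

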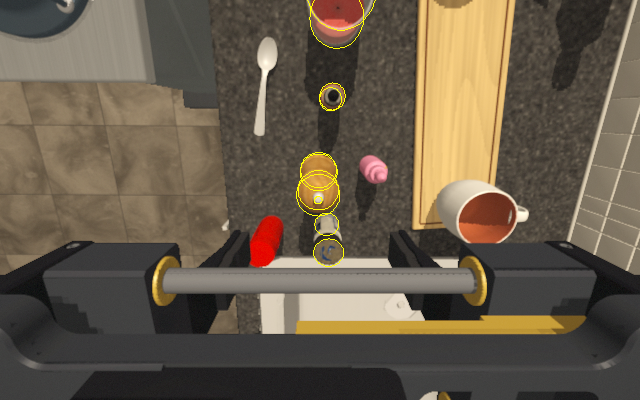

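The wrist overlay matches every object within about 2 px: mill head at (318,195), spice at (328,250), dropper at (332,97). Descending on the mill.

Call:
move_arm(
  commands=[
    {"hand": 8.7,"travel": [0,0,3.7],"twist": [0,0,0]},
    {"hand": 8.7,"travel": [0,0,3.7],"twist": [0,0,0]},
    {"hand": 8.7,"travel": [0,0,3.7],"twist": [0,0,0]},
    {"hand": 8.7,"travel": [0,0,3.5],"twist": [0,0,0]},
    {"hand": 8.7,"travel": [0,0,0],"twist": [0,0,0]},
  ],
)

```text
time: 2.23
position: [0.4018, -0.2897, 0.127]
tool_rot: [0.707, 0.707, 0.0, -0.007]
ft_force: [0.2, -0.5, 0.2]
grip_width: 0.0872
grip_force: 0.0
```

Call:
move_arm(
  commands=[
    {"hand": 4,"travel": [0,0,0],"twist": [0,0,0]},
    {"hand": 4,"travel": [0,0,0],"twist": [0,0,0]},
    {"hand": 4,"travel": [0,0,0],"twist": [0,0,0]},
    {"hand": 4,"travel": [0,0,0],"twist": [0,0,0]},
    {"hand": 4,"travel": [0,0,0],"twist": [0,0,0]},
  ],
  force=25,
)

```text
time: 2.65
position: [0.4067, -0.2934, 0.1347]
tool_rot: [0.707, 0.707, -0.0, 0.002]
ft_force: [0.1, 0.0, -0.4]
grip_width: 0.0617
grip_force: 0.0
```

Call:
move_arm(
  commands=[
    {"hand": 4,"travel": [0,0,0],"twist": [0,0,0]},
    {"hand": 4,"travel": [0,0,0],"twist": [0,0,0]},
    {"hand": 4,"travel": [0,0,0],"twist": [0,0,0]},
    {"hand": 4,"travel": [0,0,0],"twist": [0,0,0]},
    {"hand": 4,"travel": [0,0,0],"twist": [0,0,0]},
  ],
)

```text
time: 3.07
position: [0.4064, -0.2928, 0.1331]
tool_rot: [0.707, 0.707, 0.0, 0.001]
ft_force: [1.0, -0.7, 1.3]
grip_width: 0.041
grip_force: 6.4
```

Call:
move_arm(
  commands=[
    {"hand": 2.5,"travel": [0,0,0],"twist": [0,0,0]},
    {"hand": 2.5,"travel": [0,0,0],"twist": [0,0,0]},
    {"hand": 2.5,"travel": [0,0,0],"twist": [0,0,0]},
  ],
)

```text
time: 3.32
position: [0.4064, -0.2928, 0.133]
tool_rot: [0.707, 0.707, 0.0, 0.001]
ft_force: [1.4, -0.1, 2.5]
grip_width: 0.0394
grip_force: 21.9
```

```bash
python3 - <<'E'
from w import *
c=wrist("2");print(robot.get_obs())
crop(draw(c,dict(mill=(.4065,-.292))),200,90,440,290,3,"pics/w2.png",20)
E
```

```text
{'time': 3.3667, 'q': array([-8.47960888e-01,  4.76211215e-01,  1.81696741e+00,  3.19934478e-04,
        8.47399722e-01, -8.48320957e-01]), 'joint_velocities': array([-8.53696121e-04,  4.64133889e-04,  1.34119150e-03,  2.01253908e-05,
        1.00763652e-03, -1.07785416e-04]), 'joint_torque': array([-3.51662356e-01, -3.46726942e+01, -1.09016418e+01, -2.50788666e-01,
        4.17615613e-01, -7.85934335e-04]), 'position': array([ 0.40631588, -0.29271226,  0.13303285]), 'tool_rot': array([7.07054211e-01, 7.07159156e-01, 8.79236526e-05, 5.13676815e-04]), 'ft_force': array([ 0.82647657, -0.62374206,  2.89251724]), 'moment': array([-0.01565889, -0.40010507,  0.0068313 ]), 'grip_force': 21.90633359947242, 'grip_width': 0.03937067529740231}
```

View pics/w2.png

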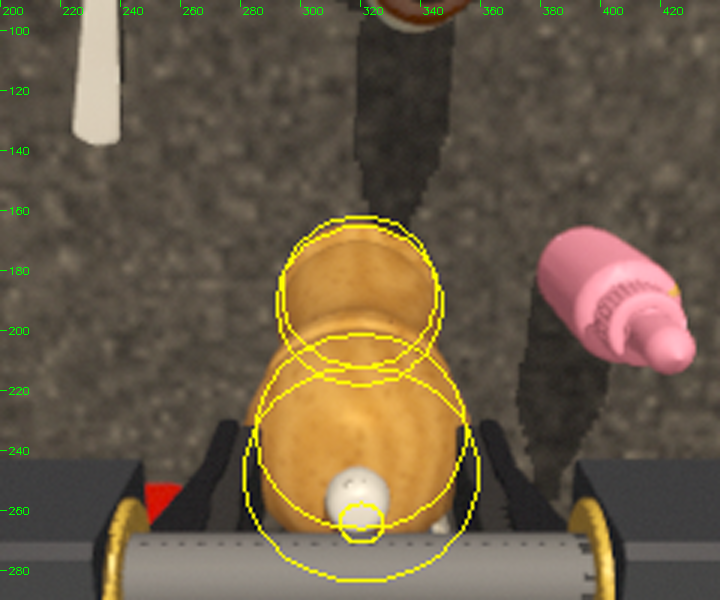

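Knob now at (319,254), against a model prediction of (320,263); the head is seated between the pads. The opening reads narrower than 48 mm, so I'll lift a little and check the hold.

Call:
move_arm(
  commands=[
    {"hand": 2.5,"travel": [0,0,-0.5],"twist": [0,0,0]},
    {"hand": 2.5,"travel": [0,0,-1.5],"twist": [0,0,0]},
    {"hand": 2.5,"travel": [0,0,-2],"twist": [0,0,0]},
    {"hand": 2.5,"travel": [0,0,0],"twist": [0,0,0]},
    {"hand": 2.5,"travel": [0,0,0],"twist": [0,0,0]},
  ],
)

```text
time: 3.78
position: [0.4058, -0.2925, 0.1732]
tool_rot: [0.707, 0.707, -0.0, 0.0]
ft_force: [-0.6, 0.2, -2.5]
grip_width: 0.039
grip_force: 21.0
```

```bash
python3 - <<'E'
from w import *
c=robot.camera("side");o=robot.get_obs();print(o["position"],o["grip_width"],o["grip_force"],o["ft_force"],o["moment"])
crop(np.ascontiguousarray(c["frame"][:,:,::-1]),180,130,340,300,3,"pics/s2.png",20)
E
```

```text
[ 0.40533636 -0.29197822  0.17243592] 0.03937440587850702 20.983864632435143 [ 0.51968315 -0.14442811 -1.56458252] [-0.02744233 -0.07092678  0.03801351]
```

View pics/s2.png

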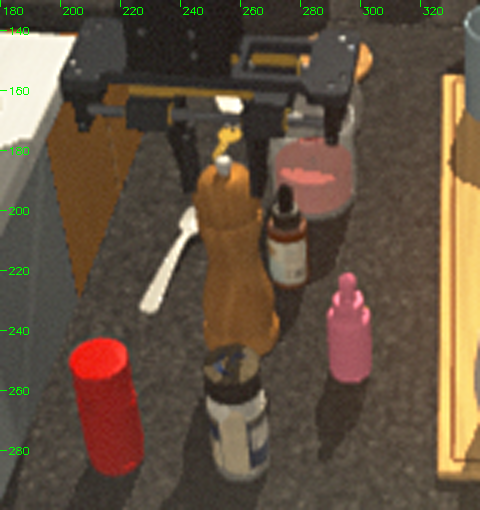

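Mill held and upright, hanging clear of the jar in the side view. Carrying it to the board's middle.

Call:
move_arm(
  commands=[
    {"hand": 2.5,"travel": [0,0,-3.3],"twist": [0,0,0]},
    {"hand": 2.5,"travel": [0,0,-3.3],"twist": [0,0,0]},
    {"hand": 2.5,"travel": [1,1.4,-3.3],"twist": [0,0,0]},
    {"hand": 2.5,"travel": [1.8,2.4,0],"twist": [0,0,0]},
    {"hand": 2.5,"travel": [2.1,2.9,0],"twist": [0,0,0]},
  ],
)

```text
time: 4.25
position: [0.4731, -0.2444, 0.273]
tool_rot: [0.708, 0.706, -0.0, 0.001]
ft_force: [0.3, -0.4, -2.1]
grip_width: 0.0369
grip_force: 21.2
```

Call:
move_arm(
  commands=[
    {"hand": 2.5,"travel": [2.1,2.9,0],"twist": [0,0,0]},
    {"hand": 2.5,"travel": [2.1,2.9,0],"twist": [0,0,0]},
    {"hand": 2.5,"travel": [2.1,2.9,0],"twist": [0,0,0]},
    {"hand": 2.5,"travel": [2.1,2.9,0],"twist": [0,0,0]},
    {"hand": 2.5,"travel": [1.9,2.4,0],"twist": [0,0,0]},
  ],
)

```text
time: 4.67
position: [0.6136, -0.1384, 0.2695]
tool_rot: [0.707, 0.707, -0.001, -0.002]
ft_force: [0.2, -0.0, -1.6]
grip_width: 0.0367
grip_force: 21.1
```

Call:
move_arm(
  commands=[
    {"hand": 2.5,"travel": [0,0,0],"twist": [0,0,0]},
    {"hand": 2.5,"travel": [0,0,0],"twist": [0,0,0]},
    {"hand": 2.5,"travel": [0,0,0],"twist": [0,0,0]},
    {"hand": 2.5,"travel": [0,0,0],"twist": [0,0,0]},
  ],
)

```text
time: 5.0
position: [0.6116, -0.1411, 0.2711]
tool_rot: [0.707, 0.707, -0.001, -0.001]
ft_force: [-0.7, -0.4, -0.2]
grip_width: 0.0253
grip_force: 0.0
```

The mill slipped out: the opening fell to the commanded 25 mm with no force. Looking now.

```bash
python3 - <<'E'
from w import *
o=robot.get_obs();print(o["position"],o["ft_force"])
a=robot.camera("side")["frame"][:,:,::-1];b=robot.camera("top")["frame"][:,:,::-1]
np.savez("top2.npz",**{k:v for k,v in np.load("top.npz").items() if k!="frame"},frame=b[:,:,::-1])
cv2.imwrite("pics/s3.png",np.vstack([cv2.resize(a[80:300,190:430],(640,587))[:300*587//587+0] if 0 else a[60:310,160:480],b[60:310,160:480]]))
E
```

```text
[ 0.61157523 -0.14107954  0.27112332] [-0.7379269  -0.43507067 -0.1971196 ]
```

View pics/s3.png

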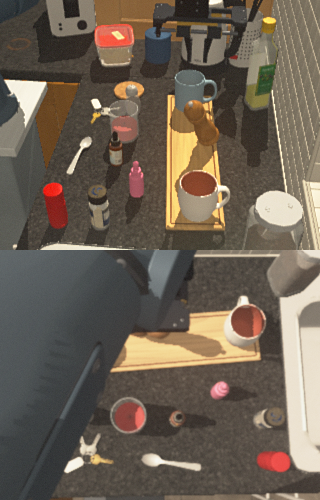

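Call:
move_arm(
  commands=[
    {"hand": 8.7,"travel": [-1,0,-2],"twist": [0,0,0]},
    {"hand": 8.7,"travel": [-1,0,-2],"twist": [0,0,0]},
    {"hand": 8.7,"travel": [-1,0,-2],"twist": [0,0,0]},
    {"hand": 8.7,"travel": [0,0,0],"twist": [0,0,0]},
    {"hand": 8.7,"travel": [0,0,0],"twist": [0,0,0]},
  ],
)

```text
time: 5.52
position: [0.6128, -0.1717, 0.3332]
tool_rot: [0.708, 0.706, 0.001, 0.001]
ft_force: [-0.2, 0.2, -0.1]
grip_width: 0.0508
grip_force: 0.0
```

Call:
move_arm(
  commands=[
    {"hand": 8.7,"travel": [0,0,0],"twist": [0,0,0]},
    {"hand": 8.7,"travel": [0,0,0],"twist": [0,0,0]},
    {"hand": 8.7,"travel": [0,0,0],"twist": [0,0,0]},
    {"hand": 8.7,"travel": [0,0,0],"twist": [0,0,0]},
    {"hand": 8.7,"travel": [0,0,0],"twist": [0,0,0]},
  ],
)

```text
time: 5.93
position: [0.6126, -0.1699, 0.3311]
tool_rot: [0.707, 0.707, -0.0, -0.001]
ft_force: [-0.3, 0.5, 0.6]
grip_width: 0.0827
grip_force: 0.0
```

```bash
python3 - <<'E'
from w import *
o=robot.get_obs();print(o["position"],o["ft_force"],o["grip_width"])
a=robot.camera("side")["frame"][:,:,::-1]
c=wrist("3");np.save("w3T.npy",c.T)
np.savez("side3.npz",**{k:v for k,v in np.load("side.npz").items() if k!="frame"},frame=a[:,:,::-1])
crop(a,300,110,400,300,3,"pics/_a.png",20)
im=draw(c,dict(blue=(.5943,.0604),white=(.6328,-.3399)))
crop(im,120,0,520,300,1,"pics/_b.png",20)
A_=cv2.imread("pics/_a.png");B=cv2.resize(im[0:300,200:500],None,fx=1.6,fy=1.6,interpolation=2)
B=B[:570];o=np.zeros((570,800,3),np.uint8);o[:,:300]=A_[:570];o[:B.shape[0],310:310+B.shape[1]]=B;cv2.imwrite("pics/e.png",o)
E
```

```text
[ 0.61264222 -0.16991261  0.33109187] [-0.30126094  0.52103145  0.55544552] 0.08268108479803198
```

View pics/e.png

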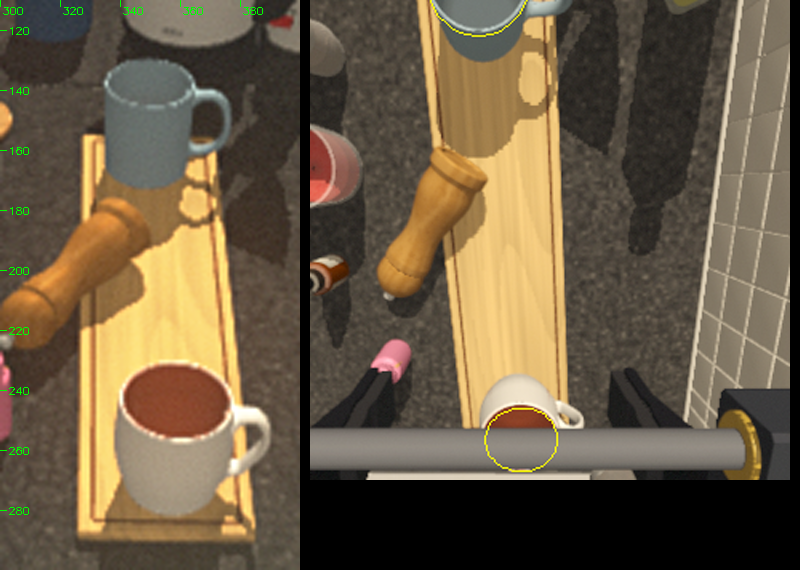

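The mill lies on its side: base on the board toward the blue mug, head overhanging the front edge (e.png left, head (308,212), base (342,180)). The mugs are unmoved. Before regrasping I'll check where the fingertips project, since the first grip seems to have been off-centre in Y.

```bash
python3 - <<'E'
from w import *
np.set_printoptions(precision=2,suppress=True)
T=np.load("w3T.npy");c=Cam("wrist3",T)
print(c.f,c.cx,c.cy,"cam rel tool:\n",np.load("wrist3.npz")["extrinsics"])
p=np.array([.6126,-.1699,.3311])
for nm,o in dict(tipL=(-.0415,0,-.014),tipLfront=(-.0415,.0095,-.014),tipR=(.0415,0,-.014),tipRfront=(.0415,.0095,-.014),graspLf=(-.0415,.0095,.005)).items():print(nm,c.proj(p+np.array(o)))
# grip image
d=np.load("wrist2.npz");Tt=np.eye(4);Tt[:3,:3]=R.from_quat([.70705,.70716,.0001,.0005]).as_matrix();Tt[:3,3]=[.4063,-.2927,.13303]
c2=Cam("wrist2",Tt@d["extrinsics"]);print("grasp in w2",c2.proj([[.4063,-.2927,.138],[.4063,-.2927,.119],[.4063-.02,-.2832,.119],[.4063-.02,-.2832,.150]]))
B=lambda x,y:(200+(x-310)/1.6,y/1.6)   # e.png right panel
S=lambda x,y:(300+x/3,110+y/3)
s3=Cam("side3")
for z in(.02,.03,.041,.05):
  print(z,"wrist knob",c.at(*B(389,296),z)*1e3,"head",c.at(*B(403,270),z)*1e3,"base",c.at(*B(459,170),z)*1e3)
  print("   side head",s3.at(*S(25,310),z)*1e3,"base",s3.at(*S(128,222),z)*1e3,"knob",s3.at(*S(3,341),z)*1e3)
E
```

```text
283.66187065936043 319.1397533254073 199.21925647925903 cam rel tool:
 [[ 0.   -0.96 -0.29  0.08]
 [ 1.    0.    0.   -0.  ]
 [-0.   -0.29  0.96 -0.18]
 [ 0.    0.    0.    1.  ]]
tipL [[262.16 229.02]]
tipLfront [[261.41 216.7 ]]
tipR [[376.67 229.13]]
tipRfront [[377.45 216.8 ]]
graspLf [[255.7  226.79]]
grasp in w2 [[319.65 240.49]
 [319.58 229.28]
 [291.6  216.96]
 [286.93 234.64]]
0.02 wrist knob [ 488.8  -210.17   20.  ] head [ 506.06 -181.08   20.  ] base [569.6  -77.68  20.  ]
   side head [ 504.3  -166.31   20.  ] base [583.97 -39.35  20.  ] knob [ 490.45 -205.9    20.  ]
0.03 wrist knob [ 491.34 -207.71   30.  ] head [ 508.24 -179.22   30.  ] base [570.48 -77.94  30.  ]
   side head [ 505.64 -177.34   30.  ] base [584.35 -51.91  30.  ] knob [ 491.96 -216.45   30.  ]
0.041 wrist knob [ 494.13 -205.     41.  ] head [ 510.64 -177.17   41.  ] base [571.44 -78.22  41.  ]
   side head [ 507.11 -189.47   41.  ] base [584.76 -65.72  41.  ] knob [ 493.61 -228.05   41.  ]
0.05 wrist knob [ 496.41 -202.79   50.  ] head [ 512.6  -175.49   50.  ] base [572.23 -78.45  50.  ]
   side head [ 508.31 -199.39   50.  ] base [585.09 -77.02  50.  ] knob [ 494.96 -237.55   50.  ]
```

Cross-checking both views, the mill's head is at (507,-178,30) mm, its knob at (489,-209,22) and its bottom end at about (577,-65,42). The candle and dropper crowd a regrasp there, so I'll take the dropper first and stand the mill up afterwards.

Call:
move_arm(
  commands=[
    {"hand": 6.5,"travel": [0,-2,1],"twist": [0,0,0]},
    {"hand": 6.5,"travel": [-0.3,-3.5,1],"twist": [0,0,0]},
    {"hand": 6.5,"travel": [-0.3,-3.5,1],"twist": [0,0,0]},
    {"hand": 6.5,"travel": [-0.3,-3.5,2],"twist": [0,0,0]},
    {"hand": 6.5,"travel": [-0.3,-3.5,2],"twist": [0,0,0]},
  ],
)

```text
time: 6.45
position: [0.4519, -0.1824, 0.2619]
tool_rot: [0.707, 0.708, 0.0, 0.001]
ft_force: [0.8, -0.2, 0.1]
grip_width: 0.0666
grip_force: 0.0
```

Call:
move_arm(
  commands=[
    {"hand": 6.5,"travel": [0,-2.9,2],"twist": [0,0,0]},
    {"hand": 6.5,"travel": [0,0,3.5],"twist": [0,0,0]},
    {"hand": 6.5,"travel": [0,0,1.0],"twist": [0,0,0]},
    {"hand": 6.5,"travel": [0,0,0],"twist": [0,0,0]},
    {"hand": 6.5,"travel": [0,0,0],"twist": [0,0,0]},
  ],
)

```text
time: 6.87
position: [0.4241, -0.1826, 0.1969]
tool_rot: [0.707, 0.707, -0.0, -0.0]
ft_force: [-0.0, 0.1, 0.4]
grip_width: 0.0649
grip_force: 0.0
```

Call:
move_arm(
  commands=[
    {"hand": 6.5,"travel": [0,0,3.7],"twist": [0,0,0]},
    {"hand": 6.5,"travel": [0,0,3.7],"twist": [0,0,0]},
    {"hand": 6.5,"travel": [0,0,3.7],"twist": [0,0,0]},
    {"hand": 6.5,"travel": [0,0,3.1],"twist": [0,0,0]},
    {"hand": 6.5,"travel": [0,0,0],"twist": [0,0,0]},
  ],
)

```text
time: 7.28
position: [0.4225, -0.1812, 0.051]
tool_rot: [0.707, 0.707, -0.001, -0.004]
ft_force: [-1.9, 0.7, 0.7]
grip_width: 0.0649
grip_force: 0.0
```

Call:
move_arm(
  commands=[
    {"hand": 2.5,"travel": [0,0,0],"twist": [0,0,0]},
    {"hand": 2.5,"travel": [0,0,0],"twist": [0,0,0]},
    {"hand": 2.5,"travel": [0,0,0],"twist": [0,0,0]},
    {"hand": 2.5,"travel": [0,0,0],"twist": [0,0,0]},
    {"hand": 2.5,"travel": [0,0,0],"twist": [0,0,0]},
  ],
  force=25,
)

```text
time: 7.7
position: [0.425, -0.1832, 0.0567]
tool_rot: [0.707, 0.707, 0.0, 0.002]
ft_force: [-0.1, -0.9, -0.5]
grip_width: 0.0394
grip_force: 0.0
```

Call:
move_arm(
  commands=[
    {"hand": 2.5,"travel": [0,0,0],"twist": [0,0,0]},
    {"hand": 2.5,"travel": [0,0,0],"twist": [0,0,0]},
    {"hand": 2.5,"travel": [0,0,0],"twist": [0,0,0]},
    {"hand": 2.5,"travel": [0,0,0],"twist": [0,0,0]},
  ],
)

```text
time: 8.03
position: [0.4239, -0.1825, 0.055]
tool_rot: [0.707, 0.707, 0.0, 0.0]
ft_force: [0.1, 0.5, 0.5]
grip_width: 0.0257
grip_force: 0.0
```

The fingers closed past 33 mm on nothing, so the pads are missing the objects. Looking with wrist and side together.

```bash
python3 - <<'E'
from w import *
c=wrist("4");np.save("w4T.npy",c.T);o=robot.get_obs();p=o["position"];print(p,o["q"])
a=robot.camera("side")["frame"][:,:,::-1]
np.savez("side4.npz",**{k:v for k,v in np.load("side.npz").items() if k!="frame"},frame=a[:,:,::-1])
im=draw(c,dict(dropper=(.424,-.183)))
for q in([0,0,-.014],[0,0,.005],[0,.0095,-.014]):
    u=c.proj(p+np.array(q))[0].round().astype(int);cv2.drawMarker(im,tuple(int(v) for v in u),(0,0,255),0,8,1)
W=cv2.resize(im[130:330,220:420],None,fx=2,fy=2,interpolation=2);crop(a,210,120,340,260,3,"pics/_a.png",20);S=cv2.imread("pics/_a.png")
o=np.zeros((420,795,3),np.uint8);o[:400,:400]=W;o[:,405:]=S;cv2.imwrite("pics/g.png",o)
E
```

```text
[ 0.42386492 -0.18243975  0.05490842] [-6.49372332e-01  5.87963296e-01  1.96712276e+00 -6.54827830e-06
  5.86473413e-01 -6.49575940e-01]
```

View pics/g.png

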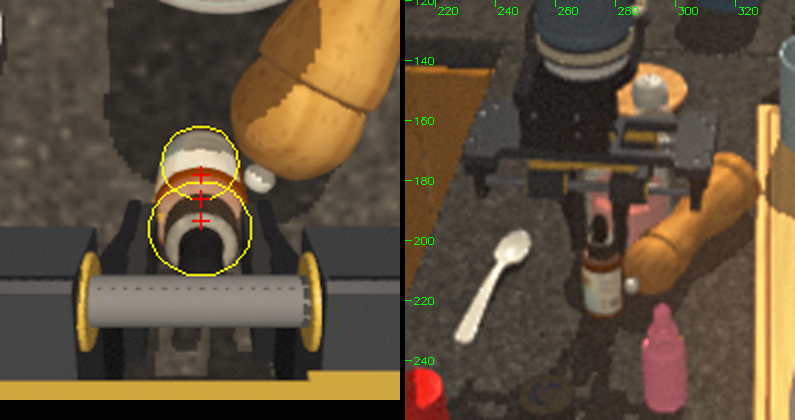

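Wrist view: the dropper stands untouched with its pipette at (320,252) px, and the fingers end at row 230 instead of the predicted 217. So the fingertips probably reach less far than stated. That would also explain the mill slipping, since it would have been gripped on its dome. I'll check by touching the board with the tips.

Call:
move_arm(
  commands=[
    {"hand": 4,"travel": [0,0,-2],"twist": [0,0,0]},
    {"hand": 4,"travel": [0,0,-4],"twist": [0,0,0]},
    {"hand": 4,"travel": [0,0,-4],"twist": [0,0,0]},
    {"hand": 4,"travel": [0,0,-4],"twist": [0,0,0]},
    {"hand": 4,"travel": [-0.5,3.2,-0.5],"twist": [0,0,0]},
  ],
)

```text
time: 8.55
position: [0.454, -0.187, 0.2061]
tool_rot: [0.707, 0.707, -0.0, 0.003]
ft_force: [0.7, -1.2, -0.4]
grip_width: 0.0393
grip_force: 0.0
```

Call:
move_arm(
  commands=[
    {"hand": 4,"travel": [-0.5,3.3,0],"twist": [0,0,0]},
    {"hand": 4,"travel": [-0.5,3.3,0],"twist": [0,0,0]},
    {"hand": 4,"travel": [-0.5,3.3,0],"twist": [0,0,0]},
    {"hand": 4,"travel": [-0.5,3.3,0],"twist": [0,0,0]},
    {"hand": 4,"travel": [-0.3,3.3,0],"twist": [0,0,0]},
  ],
)

```text
time: 8.97
position: [0.6221, -0.2106, 0.1995]
tool_rot: [0.707, 0.707, -0.0, -0.0]
ft_force: [0.5, 0.3, 0.6]
grip_width: 0.0403
grip_force: 0.0
```

Call:
move_arm(
  commands=[
    {"hand": 4,"travel": [0,0,4],"twist": [0,0,0]},
    {"hand": 4,"travel": [0,0,4],"twist": [0,0,0]},
    {"hand": 4,"travel": [0,0,4],"twist": [0,0,0]},
    {"hand": 4,"travel": [0,0,2],"twist": [0,0,0]},
    {"hand": 4,"travel": [0,0,0],"twist": [0,0,0]},
  ],
)

```text
time: 9.38
position: [0.6163, -0.2079, 0.0534]
tool_rot: [0.707, 0.707, -0.002, -0.006]
ft_force: [-0.7, 1.3, -0.3]
grip_width: 0.0402
grip_force: 0.0
```

Call:
move_arm(
  commands=[
    {"hand": 4,"travel": [0,0,0],"twist": [0,0,0]},
    {"hand": 4,"travel": [0,0,0],"twist": [0,0,0]},
  ],
)

```text
time: 9.55
position: [0.6221, -0.211, 0.0612]
tool_rot: [0.707, 0.707, 0.0, 0.001]
ft_force: [0.6, 0.4, 0.5]
grip_width: 0.0402
grip_force: 0.0
```

Call:
move_arm(
  commands=[
    {"hand": 4,"travel": [0,0,1.2],"twist": [0,0,0]},
    {"hand": 4,"travel": [0,0,1.2],"twist": [0,0,0]},
    {"hand": 4,"travel": [0,0,0.6],"twist": [0,0,0]},
    {"hand": 4,"travel": [0,0,0],"twist": [0,0,0]},
    {"hand": 4,"travel": [0,0,0],"twist": [0,0,0]},
  ],
)

```text
time: 9.97
position: [0.6205, -0.2102, 0.0294]
tool_rot: [0.707, 0.707, -0.0, -0.001]
ft_force: [-0.3, -0.2, -0.2]
grip_width: 0.0401
grip_force: 0.0
```

Call:
move_arm(
  commands=[
    {"hand": 4,"travel": [0,0,0.4],"twist": [0,0,0]},
    {"hand": 4,"travel": [0,0,0.2],"twist": [0,0,0]},
    {"hand": 4,"travel": [0,0,0],"twist": [0,0,0]},
    {"hand": 4,"travel": [0,0,0],"twist": [0,0,0]},
  ],
)

```text
time: 10.3
position: [0.6209, -0.2104, 0.0238]
tool_rot: [0.707, 0.707, -0.0, -0.0]
ft_force: [0.1, 0.2, -0.1]
grip_width: 0.0398
grip_force: 0.0
```

Call:
move_arm(
  commands=[
    {"hand": 4,"travel": [0,0,0.4],"twist": [0,0,0]},
    {"hand": 4,"travel": [0,0,0.2],"twist": [0,0,0]},
    {"hand": 4,"travel": [0,0,0],"twist": [0,0,0]},
    {"hand": 4,"travel": [0,0,0],"twist": [0,0,0]},
  ],
)

```text
time: 10.63
position: [0.6207, -0.2103, 0.0176]
tool_rot: [0.707, 0.707, -0.0, -0.0]
ft_force: [-0.1, -0.4, -0.4]
grip_width: 0.0402
grip_force: 0.0
```

The stated tip would already be below the board surface with no contact, so the tips do stop short. Continuing down gently.

Call:
move_arm(
  commands=[
    {"hand": 4,"travel": [0,0,0.3],"twist": [0,0,0]},
    {"hand": 4,"travel": [0,0,0.2],"twist": [0,0,0]},
    {"hand": 4,"travel": [0,0,0],"twist": [0,0,0]},
  ],
)

```text
time: 10.88
position: [0.6205, -0.2102, 0.0123]
tool_rot: [0.707, 0.707, -0.0, -0.0]
ft_force: [-0.7, 0.2, 0.4]
grip_width: 0.04
grip_force: 0.0
```

Call:
move_arm(
  commands=[
    {"hand": 4,"travel": [0,0,0.3],"twist": [0,0,0]},
    {"hand": 4,"travel": [0,0,0.2],"twist": [0,0,0]},
    {"hand": 4,"travel": [0,0,0],"twist": [0,0,0]},
  ],
)

```text
time: 11.13
position: [0.6205, -0.2102, 0.0073]
tool_rot: [0.707, 0.707, -0.0, -0.0]
ft_force: [-0.1, 0.4, 1.0]
grip_width: 0.04
grip_force: 0.0
```

Call:
move_arm(
  commands=[
    {"hand": 4,"travel": [0,0,0.2],"twist": [0,0,0]},
    {"hand": 4,"travel": [0,0,0],"twist": [0,0,0]},
  ],
)

```text
time: 11.3
position: [0.6207, -0.2103, 0.0055]
tool_rot: [0.707, 0.707, -0.0, -0.0]
ft_force: [-1.1, 0.6, -0.1]
grip_width: 0.0399
grip_force: 0.0
```

Call:
move_arm(
  commands=[
    {"hand": 4,"travel": [0,0,0.3],"twist": [0,0,0]},
    {"hand": 4,"travel": [0,0,0],"twist": [0,0,0]},
  ],
)

```text
time: 11.47
position: [0.6206, -0.2102, 0.0024]
tool_rot: [0.707, 0.707, -0.0, -0.0]
ft_force: [0.6, -0.1, 0.1]
grip_width: 0.0403
grip_force: 0.0
```

Call:
move_arm(
  commands=[
    {"hand": 4,"travel": [0,0,0.3],"twist": [0,0,0]},
    {"hand": 4,"travel": [0,0,0],"twist": [0,0,0]},
  ],
)

```text
time: 11.63
position: [0.6206, -0.2102, -0.0007]
tool_rot: [0.707, 0.707, -0.0, -0.0]
ft_force: [-0.3, -0.3, -0.4]
grip_width: 0.0401
grip_force: 0.0
```

Call:
move_arm(
  commands=[
    {"hand": 4,"travel": [0,0,0.3],"twist": [0,0,0]},
    {"hand": 4,"travel": [0,0,0],"twist": [0,0,0]},
  ],
)

```text
time: 11.8
position: [0.6209, -0.2104, -0.0013]
tool_rot: [0.707, 0.707, -0.0, 0.0]
ft_force: [-2.7, 1.4, 10.2]
grip_width: 0.0399
grip_force: 5.2
```

Contact at TCP z ≈ -0.001 on the 12 mm board, so the real tips sit 13 mm behind the TCP, 27 mm off the stated value. From now on TCP z = grip height - 32 mm. Back to the dropper, watching for palm contact.

Call:
move_arm(
  commands=[
    {"hand": 6.5,"travel": [0,0,-4],"twist": [0,0,0]},
    {"hand": 6.5,"travel": [0,0,-4],"twist": [0,0,0]},
    {"hand": 6.5,"travel": [0,0,-4],"twist": [0,0,0]},
    {"hand": 6.5,"travel": [0.4,-3.2,-2],"twist": [0,0,0]},
    {"hand": 6.5,"travel": [0.5,-3.3,0],"twist": [0,0,0]},
  ],
)

```text
time: 12.22
position: [0.5607, -0.2042, 0.1427]
tool_rot: [0.707, 0.708, 0.002, 0.007]
ft_force: [-0.4, -0.6, 0.5]
grip_width: 0.062
grip_force: 0.0
```

Call:
move_arm(
  commands=[
    {"hand": 6.5,"travel": [0.5,-3.3,0],"twist": [0,0,0]},
    {"hand": 6.5,"travel": [0.5,-3.3,0],"twist": [0,0,0]},
    {"hand": 6.5,"travel": [0.5,-3.3,0],"twist": [0,0,0]},
    {"hand": 6.5,"travel": [0.3,-3.3,0],"twist": [0,0,0]},
    {"hand": 6.5,"travel": [0,0,0],"twist": [0,0,0]},
  ],
)

```text
time: 12.63
position: [0.416, -0.1793, 0.1362]
tool_rot: [0.707, 0.707, -0.001, -0.005]
ft_force: [-0.5, 0.4, 0.7]
grip_width: 0.0652
grip_force: 0.0
```

Call:
move_arm(
  commands=[
    {"hand": 6.5,"travel": [0,0,2.5],"twist": [0,0,0]},
    {"hand": 6.5,"travel": [0,0,2.5],"twist": [0,0,0]},
    {"hand": 6.5,"travel": [0,0,2.5],"twist": [0,0,0]},
    {"hand": 6.5,"travel": [0,0,0.8],"twist": [0,0,0]},
    {"hand": 6.5,"travel": [0,0,0],"twist": [0,0,0]},
  ],
)

```text
time: 13.05
position: [0.4231, -0.1828, 0.0523]
tool_rot: [0.707, 0.707, -0.0, -0.002]
ft_force: [0.8, 0.2, 0.8]
grip_width: 0.0651
grip_force: 0.0
```

Call:
move_arm(
  commands=[
    {"hand": 6.5,"travel": [0,0,0],"twist": [0,0,0]},
    {"hand": 6.5,"travel": [0,0,0],"twist": [0,0,0]},
  ],
)

```text
time: 13.22
position: [0.4248, -0.1839, 0.0547]
tool_rot: [0.707, 0.707, 0.0, 0.001]
ft_force: [-0.1, 1.0, -0.8]
grip_width: 0.0652
grip_force: 0.0
```

Call:
move_arm(
  commands=[
    {"hand": 6.5,"travel": [0,0,0.5],"twist": [0,0,0]},
    {"hand": 6.5,"travel": [0,0,0.3],"twist": [0,0,0]},
    {"hand": 6.5,"travel": [0,0,0.2],"twist": [0,0,0]},
    {"hand": 6.5,"travel": [0,0,0],"twist": [0,0,0]},
  ],
)

```text
time: 13.55
position: [0.4239, -0.1834, 0.0438]
tool_rot: [0.707, 0.707, -0.0, -0.0]
ft_force: [-0.7, -1.0, 0.1]
grip_width: 0.0651
grip_force: 0.0
```

Call:
move_arm(
  commands=[
    {"hand": 6.5,"travel": [0,0,0.4],"twist": [0,0,0]},
    {"hand": 6.5,"travel": [0,0,0.1],"twist": [0,0,0]},
    {"hand": 6.5,"travel": [0,0,0],"twist": [0,0,0]},
  ],
)

```text
time: 13.8
position: [0.4237, -0.1833, 0.0386]
tool_rot: [0.707, 0.707, -0.0, -0.0]
ft_force: [-0.2, -0.3, 0.2]
grip_width: 0.0648
grip_force: 0.0
```

Call:
move_arm(
  commands=[
    {"hand": 6.5,"travel": [0,0,0.4],"twist": [0,0,0]},
    {"hand": 6.5,"travel": [0,0,0.2],"twist": [0,0,0]},
    {"hand": 6.5,"travel": [0,0,0],"twist": [0,0,0]},
  ],
)

```text
time: 14.05
position: [0.4236, -0.1833, 0.0324]
tool_rot: [0.707, 0.707, -0.0, -0.0]
ft_force: [-0.9, -0.4, -0.6]
grip_width: 0.0652
grip_force: 0.0
```

Palm clear, so the whole gripper is shifted by 27 mm. Closing on the dropper.

Call:
move_arm(
  commands=[
    {"hand": 2.5,"travel": [0,0,0.3],"twist": [0,0,0]},
    {"hand": 2.5,"travel": [0,0,0],"twist": [0,0,0]},
    {"hand": 2.5,"travel": [0,0,0],"twist": [0,0,0]},
    {"hand": 2.5,"travel": [0,0,0],"twist": [0,0,0]},
    {"hand": 2.5,"travel": [0,0,0],"twist": [0,0,0]},
  ],
  force=25,
)

```text
time: 14.47
position: [0.4239, -0.1835, 0.0299]
tool_rot: [0.707, 0.707, 0.0, 0.0]
ft_force: [-0.2, -0.5, -0.0]
grip_width: 0.0399
grip_force: 0.0
```

Call:
move_arm(
  commands=[
    {"hand": 2,"travel": [0,0,0],"twist": [0,0,0]},
    {"hand": 2,"travel": [0,0,0],"twist": [0,0,0]},
    {"hand": 2,"travel": [0,0,0],"twist": [0,0,0]},
    {"hand": 2,"travel": [0,0,0],"twist": [0,0,0]},
    {"hand": 2,"travel": [0,0,0],"twist": [0,0,0]},
  ],
)

```text
time: 14.88
position: [0.424, -0.1835, 0.0299]
tool_rot: [0.707, 0.707, 0.0, 0.0]
ft_force: [0.3, -1.0, 0.2]
grip_width: 0.0313
grip_force: 25.0
```

Call:
move_arm(
  commands=[
    {"hand": 2,"travel": [0,0,-2],"twist": [0,0,0]},
    {"hand": 2,"travel": [0,0,-4],"twist": [0,0,0]},
    {"hand": 2,"travel": [0,0,-4],"twist": [0,0,0]},
    {"hand": 2,"travel": [0.7,0,-3],"twist": [0,0,0]},
    {"hand": 2,"travel": [1.5,0,0],"twist": [0,0,0]},
  ],
)

```text
time: 15.3
position: [0.4279, -0.1648, 0.1652]
tool_rot: [0.708, 0.707, 0.001, 0.007]
ft_force: [1.1, -0.5, -1.1]
grip_width: 0.0316
grip_force: 25.0
```

Call:
move_arm(
  commands=[
    {"hand": 2,"travel": [3,-0.2,0],"twist": [0,0,0]},
    {"hand": 2,"travel": [3,-0.2,0],"twist": [0,0,0]},
    {"hand": 2,"travel": [3,-0.2,0],"twist": [0,0,0]},
    {"hand": 2,"travel": [3,-0.2,0],"twist": [0,0,0]},
    {"hand": 2,"travel": [3,-0.2,0],"twist": [0,0,0]},
  ],
)

```text
time: 15.72
position: [0.413, -0.0101, 0.1598]
tool_rot: [0.707, 0.707, -0.0, -0.0]
ft_force: [1.2, -0.0, 0.1]
grip_width: 0.0313
grip_force: 25.0
```

Call:
move_arm(
  commands=[
    {"hand": 2,"travel": [3,-0.2,0],"twist": [0,0,0]},
    {"hand": 2,"travel": [3,0,0],"twist": [0,0,0]},
    {"hand": 2,"travel": [3,0,0],"twist": [0,0,0]},
    {"hand": 2,"travel": [3,0,0],"twist": [0,0,0]},
    {"hand": 2,"travel": [2,0,0],"twist": [0,0,0]},
  ],
)

```text
time: 16.13
position: [0.4108, 0.1308, 0.1598]
tool_rot: [0.707, 0.708, -0.0, -0.0]
ft_force: [0.9, -1.3, 0.1]
grip_width: 0.0313
grip_force: 25.0
```

Call:
move_arm(
  commands=[
    {"hand": 2,"travel": [0,0,0],"twist": [0,0,0]},
    {"hand": 2,"travel": [0,0,0],"twist": [0,0,0]},
    {"hand": 2,"travel": [0,0,0],"twist": [0,0,0]},
  ],
)

```text
time: 16.38
position: [0.4115, 0.1281, 0.1597]
tool_rot: [0.707, 0.707, -0.0, -0.0]
ft_force: [0.0, -0.2, -1.8]
grip_width: 0.0312
grip_force: 25.0
```

Call:
move_arm(
  commands=[
    {"hand": 2,"travel": [0,0,3],"twist": [0,0,0]},
    {"hand": 2,"travel": [0,0,4],"twist": [0,0,0]},
    {"hand": 2,"travel": [0,0,3],"twist": [0,0,0]},
    {"hand": 2,"travel": [0,0,1.2],"twist": [0,0,0]},
    {"hand": 2,"travel": [0,0,0.4],"twist": [0,0,0]},
  ],
)

```text
time: 16.8
position: [0.4103, 0.1271, 0.0417]
tool_rot: [0.708, 0.706, -0.002, -0.002]
ft_force: [-0.4, 0.7, -1.3]
grip_width: 0.0308
grip_force: 25.0
```

Call:
move_arm(
  commands=[
    {"hand": 2,"travel": [0,0,0.2],"twist": [0,0,0]},
    {"hand": 2,"travel": [0,0,0.3],"twist": [0,0,0]},
    {"hand": 2,"travel": [0,0,0.1],"twist": [0,0,0]},
    {"hand": 2,"travel": [0,0,0],"twist": [0,0,0]},
  ],
)

```text
time: 17.13
position: [0.4126, 0.1284, 0.0386]
tool_rot: [0.707, 0.707, 0.001, 0.001]
ft_force: [0.4, 0.4, -1.4]
grip_width: 0.0314
grip_force: 25.0
```

Call:
move_arm(
  commands=[
    {"hand": 2,"travel": [0,0,0.1],"twist": [0,0,0]},
    {"hand": 3.6,"travel": [0,0,0],"twist": [0,0,0]},
    {"hand": 5,"travel": [0,0,0],"twist": [0,0,0]},
    {"hand": 6.5,"travel": [0,0,0],"twist": [0,0,0]},
    {"hand": 6.5,"travel": [0,0,0],"twist": [0,0,0]},
  ],
)

```text
time: 17.55
position: [0.4119, 0.1287, 0.0371]
tool_rot: [0.707, 0.707, 0.0, 0.0]
ft_force: [0.8, -0.0, -0.1]
grip_width: 0.0483
grip_force: 0.0
```

Call:
move_arm(
  commands=[
    {"hand": 7,"travel": [0,0,0],"twist": [0,0,0]},
    {"hand": 7,"travel": [0,0,0],"twist": [0,0,0]},
    {"hand": 7,"travel": [0,0,-2],"twist": [0,0,0]},
    {"hand": 7,"travel": [0,0,-4],"twist": [0,0,0]},
    {"hand": 7,"travel": [0,0,-4],"twist": [0,0,0]},
  ],
)

```text
time: 17.97
position: [0.4102, 0.1284, 0.1369]
tool_rot: [0.707, 0.707, -0.002, -0.002]
ft_force: [2.0, -0.6, -0.3]
grip_width: 0.0696
grip_force: 0.0
```

Call:
move_arm(
  commands=[
    {"hand": 7,"travel": [-1.8,0.5,-1],"twist": [0,0,0]},
    {"hand": 7,"travel": [-3.6,1,0],"twist": [0,0,0]},
    {"hand": 7,"travel": [-3.6,1,0],"twist": [0,0,0]},
    {"hand": 7,"travel": [-3.6,1,0],"twist": [0,0,0]},
    {"hand": 7,"travel": [-3.6,1,0],"twist": [0,0,0]},
  ],
)

```text
time: 18.38
position: [0.4569, -0.0349, 0.1471]
tool_rot: [0.707, 0.707, 0.0, 0.0]
ft_force: [0.9, 0.7, 0.3]
grip_width: 0.0697
grip_force: 0.0
```

Call:
move_arm(
  commands=[
    {"hand": 7,"travel": [-3.6,1,0],"twist": [0,0,0]},
    {"hand": 7,"travel": [-3.6,1,0],"twist": [0,0,0]},
    {"hand": 7,"travel": [-3.6,1,0],"twist": [0,0,0]},
    {"hand": 7,"travel": [-3.6,1,0],"twist": [0,0,0]},
    {"hand": 7,"travel": [-1.9,0,0],"twist": [0,0,0]},
  ],
)

```text
time: 18.8
position: [0.4993, -0.2014, 0.1471]
tool_rot: [0.708, 0.706, 0.0, 0.003]
ft_force: [0.5, -0.7, 0.2]
grip_width: 0.0704
grip_force: 0.0
```

Call:
move_arm(
  commands=[
    {"hand": 7,"travel": [0,0,0],"twist": [0,0,6.4]},
    {"hand": 7,"travel": [0,0,0],"twist": [0,0,6.4]},
    {"hand": 7,"travel": [0,0,0],"twist": [0,0,6.4]},
    {"hand": 7,"travel": [0,0,0],"twist": [0,0,6.4]},
    {"hand": 7,"travel": [0,0,0],"twist": [0,0,6.4]},
  ],
)

```text
time: 19.22
position: [0.4965, -0.1963, 0.1465]
tool_rot: [0.876, 0.482, -0.0, -0.0]
ft_force: [-0.7, -0.8, -0.2]
grip_width: 0.0699
grip_force: 0.0
```

Call:
move_arm(
  commands=[
    {"hand": 7,"travel": [0,0,0],"twist": [0,6.7,0]},
    {"hand": 7,"travel": [0,0,0],"twist": [0,6.7,0]},
    {"hand": 7,"travel": [0,0,0],"twist": [0,6.6,0]},
    {"hand": 7,"travel": [0,0,0],"twist": [0,0,0]},
    {"hand": 7,"travel": [0,0,0],"twist": [0,0,0]},
  ],
)

```text
time: 19.63
position: [0.4958, -0.1976, 0.1461]
tool_rot: [0.862, 0.476, 0.151, -0.085]
ft_force: [-0.6, 0.2, 0.7]
grip_width: 0.0698
grip_force: 0.0
```

```bash
cat > m.py <<'E'
from w import *
np.set_printoptions(precision=4,suppress=True)
def need(G,off=.032):
    "shift in tool axes (cm) to bring the true grasp point to G"
    o=robot.get_obs();M=R.from_quat(o["tool_rot"]).as_matrix();g=o["position"]-off*M[:,2]
    print("q",o["q"],"z-axis",M[:,2],"x-axis",M[:,0],"grasp",g,"shift cm",M.T@(np.array(G)-g)*100);return M
E
python3 - <<'E'
from m import *
c4=Cam("wrist4",np.load("w4T.npy"))
print("w4 knob pred",c4.proj([.489,-.209,.022]),"seen",220+259/2,130+178/2,"->",c4.at(220+259/2,130+178/2,.022))
c=wrist("5");np.save("w5T.npy",c.T)
M=need([.509,-.177,.036])
im=c.im.copy();B=np.array([.577,-.065,.042]);K=np.array([.489,-.209,.022]);u=(B-K)/np.linalg.norm(B-K)
n=np.cross(u,[0,0,1]);n/=np.linalg.norm(n);w=np.cross(n,u)
for s,r in((0,.029),(.02,.029),(.123,.02),(.135,.024),(.15,.022),(.168,.005)):
    C=B-u*s;cv2.polylines(im,[c.proj(C+r*(np.cos(a)[:,None]*n+np.sin(a)[:,None]*w)).round().astype(int)],True,(0,255,255),1)
cv2.imwrite("pics/k.png",im[0:330,150:520])
E
```

```text
w4 knob pred [[399.3252 250.4129]] seen 349.5 219.0 -> [ 0.4475 -0.1817  0.022 ]
q [-0.795   0.5125  1.7604  0.4059  0.9939 -0.4799] z-axis [ 0.1796  0.2895 -0.9402] x-axis [0.4997 0.7964 0.3407] grasp [ 0.4905 -0.2058  0.1766] shift cm [-1.5692  0.057  14.3815]
```

View pics/k.png

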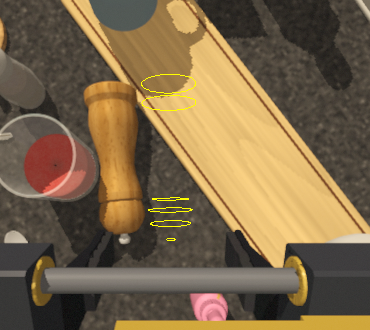

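The mill has rolled off the board and now lies on the worktop beside the candle: knob (274,238), head (270,210), base end (260,90) in full-frame px. Re-measuring it and the candle.

```bash
python3 - <<'E'
from m import *
c=Cam("wrist5",np.load("w5T.npy"))
K=c.at(274,238,.021);H=c.at(270.5,208,.024);B=c.at(260.5,92,.029)
print("knob",K*1e3,"head",H*1e3,"base",B*1e3,"L",np.linalg.norm(B-K)*1e3)
u=(B-K)[:2];print("angle",np.degrees(np.arctan2(u[1],u[0])),"angle KH",np.degrees(np.arctan2(*(H-K)[1::-1])))
print("candle rim",c.at(197,156,.09)*1e3, "rim ext model",ext(c,[.4312,-.075],[(.038,.09)]),"seen ~145,248,115,198")
s4=Cam("side4")
S=lambda x,y:(210+(x-405)/3,120+y/3)
print("side4 knob",s4.at(*S(631,285),.021)*1e3,"base",s4.at(*S(742,185),.029)*1e3)
print("salt model ext",ext(c,[.4367,.0308],P["salt"]))
im=c.im
# orange mill mask -> axis
hsv=cv2.cvtColor(np.ascontiguousarray(im),cv2.COLOR_BGR2HSV)
E
```

```text
knob [ 446.8209 -179.0597   21.    ] head [ 461.4677 -148.843    24.    ] base [520.783  -32.8999  29.    ] L 164.0032557611247
angle 63.15897812204415 angle KH 64.13941228007131
candle rim [439.2503 -82.2544  90.    ] rim ext model [142.3297 227.7708 112.029  196.5819] seen ~145,248,115,198
side4 knob [ 447.5408 -179.1582   21.    ] base [529.1437 -45.7817  29.    ]
salt model ext [118.1474 197.6904  40.3536 112.7174]
```

The candle is unmoved. The mill lies from base end (521,-33) to knob (447,-179), nearly touching the candle. Plan: grip the head with the tool leaning away from the candle, raise it while swinging toward +x, and let the mill pivot in the pads until it hangs. Working out the rows.

```bash
cat > plan.py <<'E'
from m import *
def ori(yaw,t):
    y,t=np.radians([yaw,t]);u=np.array([np.cos(y),np.sin(y),0]);k=np.array([0,0,1.])
    x=np.cos(t)*u+np.sin(t)*k;z=np.sin(t)*u-np.cos(t)*k;return np.c_[x,np.cross(z,x),z]
def rows(wps,off,M=None,p=None):
    "wps: (point xyz, yaw, tilt, nrows); off: how far the point lies behind the TCP"
    if M is None:
        o=robot.get_obs();M=R.from_quat(o["tool_rot"]).as_matrix();p=o["position"]
    for P_,yaw,t,n in wps:
        T=ori(yaw,t);q=np.array(P_)+off*T[:,2];rv=R.from_matrix(M.T@T).as_rotvec();p0,M0=p,M
        for i in range(1,n+1):
            Mi=M0@R.from_rotvec(rv*i/n).as_matrix();pt=M0@np.zeros(3)+p0+(q-p0)*i/n
            if off and n>1: # keep point on its line
                c0=p0-off*M0[:,2];pt=c0+(np.array(P_)-c0)*i/n+off*Mi[:,2]
            print((M.T@(pt-p)*100).round(2),np.degrees(R.from_matrix(M.T@Mi).as_rotvec()).round(1));M,p=Mi,pt
        print("--",p,np.linalg.norm(rv))
    return M,p
E
python3 - <<'E'
from plan import *
T=ori(63,28);G=np.array([.462,-.149,.031])
rows([(G-.10*T[:,2],63,28,4),(G,63,28,5)],.032)
E
```

```text
[-0.7  -1.28  1.23] [ 0.5  2.  -1.2]
[-0.72 -1.29  1.21] [ 0.5  2.  -1.2]
[-0.73 -1.29  1.19] [ 0.5  2.  -1.2]
[-0.75 -1.3   1.17] [ 0.5  2.  -1.2]
-- [ 0.4475 -0.1774  0.091 ] 0.1663918253741619
[-0. -0.  2.] [-0.  0. -0.]
[-0. -0.  2.] [-0.  0. -0.]
[0. 0. 2.] [-0.  0. -0.]
[-0. -0.  2.] [-0.  0. -0.]
[-0. -0.  2.] [-0.  0. -0.]
-- [ 0.4688 -0.1356  0.0027] 4.369152255998246e-17
```

Call:
move_arm(
  commands=[
    {"hand": 7,"travel": [-0.7,-1.3,1.2],"twist": [0.5,2,-1.2]},
    {"hand": 7,"travel": [-0.7,-1.3,1.2],"twist": [0.5,2,-1.2]},
    {"hand": 7,"travel": [-0.7,-1.3,1.2],"twist": [0.5,2,-1.2]},
    {"hand": 7,"travel": [-0.7,-1.3,1.2],"twist": [0.5,2,-1.2]},
    {"hand": 7,"travel": [0,0,0],"twist": [0,0,0]},
  ],
)

```text
time: 20.1
position: [0.4457, -0.1735, 0.0899]
tool_rot: [0.826, 0.509, 0.205, -0.13]
ft_force: [0.1, 0.0, 0.1]
grip_width: 0.0697
grip_force: 0.0
```

Call:
move_arm(
  commands=[
    {"hand": 7,"travel": [0,0,1.5],"twist": [0,0,0]},
    {"hand": 7,"travel": [0,0,1.5],"twist": [0,0,0]},
    {"hand": 7,"travel": [0,0,1.5],"twist": [0,0,0]},
    {"hand": 7,"travel": [0,0,0],"twist": [0,0,0]},
    {"hand": 7,"travel": [0,0,0],"twist": [0,0,0]},
  ],
)

```text
time: 20.52
position: [0.4587, -0.1566, 0.0525]
tool_rot: [0.826, 0.51, 0.206, -0.126]
ft_force: [0.7, 0.1, 0.2]
grip_width: 0.07
grip_force: 0.0
```

```bash
python3 - <<'E'
from plan import *
rows([([.462,-.149,.031],63,28,4)],.032);print(robot.get_obs()["q"],robot.get_obs()["ft_force"])
E
```

```text
[-0.07 -0.01  1.37] [-0.   0.   0.1]
[-0.07 -0.01  1.37] [-0.   0.   0.1]
[-0.07 -0.01  1.37] [-0.   0.   0.1]
[-0.07 -0.01  1.37] [-0.   0.   0.1]
-- [ 0.4688 -0.1356  0.0027] 0.006310895598100506
[-0.8682  0.6854  1.9204  0.6179  0.8414 -0.8921] [0.6996 0.0931 0.2384]
```

Call:
move_arm(
  commands=[
    {"hand": 7,"travel": [-0.05,0.05,1.2],"twist": [0,0,0]},
    {"hand": 7,"travel": [-0.05,0.05,1.2],"twist": [0,0,0]},
    {"hand": 7,"travel": [-0.05,0.05,1.2],"twist": [0,0,0]},
    {"hand": 7,"travel": [-0.05,0.05,1.2],"twist": [0,0,0]},
    {"hand": 7,"travel": [-0.05,0,0.7],"twist": [0,0,0]},
  ],
)

```text
time: 20.93
position: [0.4703, -0.1364, 0.0008]
tool_rot: [0.826, 0.509, 0.206, -0.127]
ft_force: [0.7, 0.1, 0.4]
grip_width: 0.0701
grip_force: 0.0
```

Call:
move_arm(
  commands=[
    {"hand": 7,"travel": [0,0,0],"twist": [0,0,0]},
    {"hand": 6,"travel": [0,0,0],"twist": [0,0,0]},
    {"hand": 5,"travel": [0,0,0],"twist": [0,0,0]},
    {"hand": 3.5,"travel": [0,0,0],"twist": [0,0,0]},
    {"hand": 3.5,"travel": [0,0,0],"twist": [0,0,0]},
  ],
  force=20,
)

```text
time: 21.35
position: [0.4706, -0.1379, 0.0027]
tool_rot: [0.826, 0.509, 0.207, -0.125]
ft_force: [-0.3, 0.2, -0.3]
grip_width: 0.0509
grip_force: 0.0
```

Call:
move_arm(
  commands=[
    {"hand": 3.5,"travel": [0,0,0],"twist": [0,0,0]},
    {"hand": 3.5,"travel": [0,0,0],"twist": [0,0,0]},
    {"hand": 3.5,"travel": [0,0,0],"twist": [0,0,0]},
  ],
)

```text
time: 21.6
position: [0.4704, -0.1377, 0.0026]
tool_rot: [0.826, 0.509, 0.207, -0.126]
ft_force: [-2.6, -1.4, 2.4]
grip_width: 0.0471
grip_force: 19.8
```

```bash
python3 - <<'E'
from plan import *
o=robot.get_obs();M=R.from_quat(o["tool_rot"]).as_matrix();print("tips/grasp",o["position"]-.032*M[:,2],o["grip_width"])
off=.025;C=o["position"]-off*M[:,2];print("C",C)
yaw=np.degrees(np.arctan2(M[1,0],M[0,0]));print(yaw)
rows([(C+[.004,0,.03],66,24,3),([.495,-.147,.09],76,14,5),([.525,-.142,.14],90,0,5),([.525,-.138,.20],90,0,5)],off)
E
```

```text
tips/grasp [ 0.4636 -0.1511  0.0309] 0.047134380961420724
C [ 0.4651 -0.1482  0.0247]
63.30404461495422
[ 0.46  0.1  -0.86] [ 0.5 -1.3 -0.8]
[ 0.44  0.1  -0.87] [ 0.5 -1.3 -0.8]
[ 0.42  0.1  -0.88] [ 0.5 -1.3 -0.8]
-- [ 0.4732 -0.1389  0.0319] 0.084801989714836
[ 0.41  0.44 -0.55] [ 0.7 -2.  -1.9]
[ 0.38  0.45 -0.57] [ 0.7 -2.  -1.9]
[ 0.34  0.45 -0.6 ] [ 0.7 -2.  -1.9]
[ 0.3   0.46 -0.61] [ 0.7 -2.  -1.9]
[ 0.27  0.47 -0.63] [ 0.7 -2.  -1.9]
-- [ 0.4965 -0.1411  0.0657] 0.24666997985944508
[ 0.36  0.55 -0.91] [ 0.3 -2.8 -2.8]
[ 0.28  0.56 -0.94] [ 0.3 -2.8 -2.8]
[ 0.21  0.57 -0.96] [ 0.3 -2.8 -2.8]
[ 0.13  0.58 -0.98] [ 0.3 -2.8 -2.8]
[ 0.06  0.59 -0.99] [ 0.3 -2.8 -2.8]
-- [ 0.525 -0.142  0.115] 0.34512661440957715
[ 0.08  0.   -1.2 ] [ 0. -0.  0.]
[ 0.08  0.   -1.2 ] [ 0. -0.  0.]
[ 0.08  0.   -1.2 ] [ 0. -0.  0.]
[ 0.08  0.   -1.2 ] [ 0. -0.  0.]
[ 0.08  0.   -1.2 ] [ 0. -0.  0.]
-- [ 0.525 -0.138  0.175] 1.8462991100470296e-17
```

Gripped at 47 mm with 20 N, which matches the head width. Raising along the planned arc.

Call:
move_arm(
  commands=[
    {"hand": 3.5,"travel": [0.45,0.1,-0.85],"twist": [0.5,-1.3,-0.8]},
    {"hand": 3.5,"travel": [0.45,0.1,-0.85],"twist": [0.5,-1.3,-0.8]},
    {"hand": 3.5,"travel": [0.4,0.1,-0.9],"twist": [0.5,-1.3,-0.8]},
    {"hand": 3.5,"travel": [0,0,0],"twist": [0,0,0]},
  ],
)

```text
time: 21.93
position: [0.4744, -0.1393, 0.0328]
tool_rot: [0.82, 0.533, 0.174, -0.113]
ft_force: [0.7, 0.0, -2.0]
grip_width: 0.0469
grip_force: 20.0
```

Call:
move_arm(
  commands=[
    {"hand": 3.5,"travel": [0.4,0.45,-0.55],"twist": [0.7,-2,-1.9]},
    {"hand": 3.5,"travel": [0.4,0.45,-0.55],"twist": [0.7,-2,-1.9]},
    {"hand": 3.5,"travel": [0.35,0.45,-0.6],"twist": [0.7,-2,-1.9]},
    {"hand": 3.5,"travel": [0.3,0.45,-0.6],"twist": [0.7,-2,-1.9]},
    {"hand": 3.5,"travel": [0.25,0.45,-0.6],"twist": [0.7,-2,-1.9]},
  ],
)

```text
time: 22.35
position: [0.4962, -0.1409, 0.0642]
tool_rot: [0.781, 0.612, 0.094, -0.078]
ft_force: [0.6, 0.2, -1.2]
grip_width: 0.0472
grip_force: 20.0
```

Call:
move_arm(
  commands=[
    {"hand": 3.5,"travel": [0.35,0.55,-0.9],"twist": [0.3,-2.8,-2.8]},
    {"hand": 3.5,"travel": [0.3,0.55,-0.95],"twist": [0.3,-2.8,-2.8]},
    {"hand": 3.5,"travel": [0.2,0.55,-0.95],"twist": [0.3,-2.8,-2.8]},
    {"hand": 3.5,"travel": [0.15,0.6,-1],"twist": [0.3,-2.8,-2.8]},
    {"hand": 3.5,"travel": [0.05,0.6,-1],"twist": [0.3,-2.8,-2.8]},
  ],
)

```text
time: 22.77
position: [0.5248, -0.1413, 0.1135]
tool_rot: [0.705, 0.709, -0.001, -0.002]
ft_force: [-0.1, 0.2, -2.6]
grip_width: 0.0473
grip_force: 20.0
```

Call:
move_arm(
  commands=[
    {"hand": 3.5,"travel": [0.1,0,-1.2],"twist": [0,0,0]},
    {"hand": 3.5,"travel": [0.1,0,-1.2],"twist": [0,0,0]},
    {"hand": 3.5,"travel": [0.1,0,-1.2],"twist": [0,0,0]},
    {"hand": 3.5,"travel": [0.1,0,-1.2],"twist": [0,0,0]},
    {"hand": 3.5,"travel": [0,0,-1.2],"twist": [0,0,0]},
  ],
)

```text
time: 23.18
position: [0.5243, -0.1369, 0.1732]
tool_rot: [0.706, 0.708, 0.0, -0.003]
ft_force: [0.7, 0.7, -2.4]
grip_width: 0.0467
grip_force: 20.0
```

Call:
move_arm(
  commands=[
    {"hand": 3.5,"travel": [0,0,0],"twist": [0,0,0]},
    {"hand": 3.5,"travel": [0,0,0],"twist": [0,0,0]},
    {"hand": 3.5,"travel": [0,0,0],"twist": [0,0,0]},
    {"hand": 3.5,"travel": [0,0,0],"twist": [0,0,0]},
  ],
)

```text
time: 23.52
position: [0.5244, -0.1374, 0.1726]
tool_rot: [0.706, 0.708, -0.0, -0.003]
ft_force: [-0.3, -0.5, -1.8]
grip_width: 0.047
grip_force: 20.0
```

```bash
cat > seg.py <<'E'
from plan import *
def side(tag):
    a=robot.camera("side")["frame"];np.savez(f"side{tag}.npz",**{k:v for k,v in np.load("side.npz").items() if k!="frame"},frame=a);return Cam(f"side{tag}")
def ascii(im,x0,y0,x1,y1,st=2):
    h=cv2.cvtColor(np.ascontiguousarray(im),cv2.COLOR_BGR2HSV)
    for y in range(y0,y1,st):
        r=""
        for x in range(x0,x1,st):
            H,S,V=map(int,h[y,x])
            r+="#" if V<35 else "o" if 5<=H<=18 and S>120 else "y" if 18<H<=28 and S>60 else "." if S<90 and V<110 else "w" if V>170 and S<70 else "+"
        print(y,r)
E
python3 - <<'E'
from seg import *
s=side("5");o=robot.get_obs();print(o["position"],o["grip_width"],o["ft_force"],o["moment"])
p=o["position"]
print("pred upright head/base",s.proj([[p[0],p[1],p[2]+.025],[p[0],p[1],p[2]+.025-.134]]))
ascii(s.im,270,90,370,260)
E
```

```text
[ 0.5245 -0.1375  0.1727] 0.04716069048777528 [-0.7365  0.1105 -1.5605] [-0.0652 -0.1162 -0.0172]
pred upright head/base [[317.3559 149.0676]
 [317.3647 193.2673]]
90 oo+o+++o+o+o...o+...........+...+oooo+++++++++++++
92 oyyyyo+o+ooo.......+..+y.+#....+ooooo+++++++++++++
94 +oyyyy+ooooo..++....+...y+.....oooooo+++++++++++++
96 ++oyyyyo+o++#+............+..+.oooooo+++++++++++++
98 +++o+y+o++oo#...++.......+.+...oooooo+++++++++++++
100 +++++++++++o+..................ooooo.+++++++++++++
102 +++++..++++o++.+...+.+.y..........y..+++++++++++++
104 ++++......++++...o.++............yy.++++++++++++++
106 +o++..........+.+.+.+...............++++......++++
108 +++...........++..++y.........................++++
110 yy+..........+......+.........................++++
112 y+y..............+............yyyyooy.........++++
114 ++..............++.+..+.......oyoyyyyy+.......++++
116 yy..............+.+.+.+.+..........++++.......++++
118 y+............................................++++
120 ++..y....++ooo++y+............................++++
122 ++.....+...yyyyyyyoyyyyyoyyyyo................++++
124 ww
[... 3033 characters left out ...]
+++++++.o++++++...oyoyyyyyyooooooooooooo
236 ..........++++++++++++++....oyoyyyyyoooooooooooooo
238 ..........++++++++++o++++...oyoyyyyooooooooooooooo
240 .y........++++++++++++++.+..oyoyyyy+oooooooooooooo
242 ..........++++++++++.+++....oyoyyyy+oooooooooooooo
244 .y........+++++++++++++.....oyoyyyy+oooooooooooooo
246 ..........+++++++++++++.....oyoyyyy+oooooooooooooo
248 ..........+++++++++++++.+...oyoyyyo+wooooooooooooo
250 .....y....+++++++++++++.....oyoyyy++++oooooooooooo
252 ..........+++++++.++++......oyoyyy+++w+ooooooooooo
254 y.........++++++++.+++......oyoyyy+++++wwooooooooo
256 ..y.....y..+++++..++.++.....oyoyyy++++y+ww+wwww++w
258 .......y.....+.++...+++.....oyoyyy+y+++++++wwwww++
```

The mill is held rigidly, head toward the camera and pitched up about 28°. I can rotate it further by tilting the tool, so I'll move over the board and tilt progressively.

```bash
python3 - <<'E'
from plan import *
rows([([.568,-.165,.20],90,-18,5),([.6135,-.19,.20],90,-36,5)],.025)
E
```

```text
[-0.71  0.87 -0.06] [-0.  -3.6  0. ]
[-0.71  0.87 -0.02] [-0.  -3.6  0. ]
[-0.71  0.87  0.01] [-0.  -3.6  0. ]
[-0.71  0.87  0.05] [-0.  -3.6  0. ]
[-0.7   0.87  0.09] [-0.  -3.6  0. ]
-- [ 0.568  -0.1727  0.1762] 0.31738778889771874
[-0.63  0.91  0.15] [ 0.  -3.6  0. ]
[-0.62  0.91  0.18] [ 0.  -3.6  0. ]
[-0.61  0.91  0.21] [ 0.  -3.6  0. ]
[-0.6   0.91  0.24] [ 0.  -3.6  0. ]
[-0.58  0.91  0.26] [ 0.  -3.6  0. ]
-- [ 0.6135 -0.2047  0.1798] 0.31415926535897937
```

Call:
move_arm(
  commands=[
    {"hand": 3.5,"travel": [-0.7,0.9,0],"twist": [0,-3.6,0]},
    {"hand": 3.5,"travel": [-0.7,0.9,0],"twist": [0,-3.6,0]},
    {"hand": 3.5,"travel": [-0.7,0.85,0],"twist": [0,-3.6,0]},
    {"hand": 3.5,"travel": [-0.7,0.85,0.05],"twist": [0,-3.6,0]},
    {"hand": 3.5,"travel": [-0.7,0.85,0.1],"twist": [0,-3.6,0]},
  ],
)

```text
time: 23.98
position: [0.569, -0.1727, 0.176]
tool_rot: [0.697, 0.7, -0.111, 0.11]
ft_force: [-0.1, -0.6, -1.0]
grip_width: 0.0472
grip_force: 20.0
```

Call:
move_arm(
  commands=[
    {"hand": 3.5,"travel": [-0.6,0.9,0.15],"twist": [0,-3.6,0]},
    {"hand": 3.5,"travel": [-0.6,0.9,0.2],"twist": [0,-3.6,0]},
    {"hand": 3.5,"travel": [-0.6,0.9,0.2],"twist": [0,-3.6,0]},
    {"hand": 3.5,"travel": [-0.6,0.9,0.25],"twist": [0,-3.6,0]},
    {"hand": 3.5,"travel": [-0.6,0.95,0.25],"twist": [0,-3.6,0]},
  ],
)

```text
time: 24.4
position: [0.6145, -0.2038, 0.1787]
tool_rot: [0.671, 0.674, -0.219, 0.218]
ft_force: [-1.2, 0.1, -2.7]
grip_width: 0.047
grip_force: 20.0
```

Call:
move_arm(
  commands=[
    {"hand": 3.5,"travel": [0,0,0],"twist": [0,0,0]},
    {"hand": 3.5,"travel": [0,0,0],"twist": [0,0,0]},
  ],
)

```text
time: 24.57
position: [0.6138, -0.2031, 0.1779]
tool_rot: [0.671, 0.675, -0.218, 0.216]
ft_force: [0.0, -0.1, -1.5]
grip_width: 0.0469
grip_force: 20.0
```

```bash
python3 - <<'E'
from seg import *
s=side("6");o=robot.get_obs();M=R.from_quat(o["tool_rot"]).as_matrix();C=o["position"]-.025*M[:,2]
print("C",C,"tilt",np.degrees(np.arctan2(M[1,2],-M[2,2])),"zax",M[:,2],"q",o["q"],o["grip_width"],o["ft_force"],o["moment"])
for th in(28,50,64,75,90):
    t=np.radians(th);d=np.array([0,np.cos(t),-np.sin(t)]);print(th,s.proj([C+d*.134,C-d*.035]).round(0).tolist())
u,v=s.proj(C)[0].astype(int);ascii(s.im,u-34,v-24,u+36,v+60)
E
```

```text
C [ 0.6137 -0.189   0.1989] tilt -35.754771779534636 zax [-0.0019 -0.5843 -0.8115] q [-0.2094  0.6241  1.5406 -0.7568  0.9845  0.2218] 0.046708741340998595 [ 0.4328  0.5013 -1.9023] [ 0.4627 -0.1039 -0.0717]
28 [[355.0, 156.0], [355.0, 166.0]]
50 [[354.0, 177.0], [355.0, 160.0]]
64 [[353.0, 189.0], [355.0, 156.0]]
75 [[353.0, 198.0], [355.0, 154.0]]
90 [[352.0, 209.0], [356.0, 151.0]]
139 y.......+..+.........+w............
141 .....y..+............w+ww........y.
143 ..y................+++++.....y....y
145 ............++++++++.........y..y.+
147 ...y......y..+.++.+..............y.
149 y..........+.++++++....+....+.y..y.
151 ....y.+....+.++++..................
153 ......+......++.oooo+.....+..y....y
155 ....oyoo......ooo++ooo++.......+...
157 ....yooo.....oooo+++oooo..+......y.
159 ....yoyo....+oooo++oooo......+.....
161 ....yoyo....oooooooooooo.oo+.......
163 ....yoyo...+oooooooooooo.oo+.y.+...
165 ....yoyo...++oooooooooo+.yo.+++....
167 ..y.yoyo....ooooooooooo..yo..++.+.y
169 ...+yoyoo....oooooooooo..yo+..y....
171 ....yooooo+..oooooooooooooo++....+.
173 y..+yoooooooooooooooooooooo+
[... 267 characters left out ...]
ooooooooyyoyo.++.+++
189 ...+yooooooooooooooooooyyoyy.++++++
191 ...+yoyoooooooooooooooyyyoyy.++++++
193 ...oyoyyyyoyooooooooooyyyyyy...++++
195 ...+yoyyyyyyyooooooooyyyyyoy......+
197 .+.oyoyyyyyyyyyooooyyyyyyyoy++.....
199 ..yoyoyyyyyyyyyyyyyyyyyyyyoy+......
201 .+.oyoyyyyyyyyyyyyyyyyyyyyoyo.+....
203 ...oyoyyyyyyyyyyyyyyyyyyyyoyo......
205 ...oyoyyyyyyyyyyyyyyyyyyyyoyo....+.
207 ...oyoyyyyyyyyyyyyyyyyyyyyoyo......
209 .+.oyoyyyyyyyyyyyyyyyyyyyyoyy......
211 ...oyoyyyyyyyyyyyyyyyyyyyyoyy......
213 ++.oyoyyyyyyyyyyyyyyyyyyyyyyy......
215 ...oyoyyyyyyyyyyyyyyyyyyyyyoy++....
217 ...oyoyyyyyyyyyyyyyyyyyyyyyoy+..+..
219 ...oyoyyyyyyyyyyyyyyyyyyyyyoyo.....
221 ...oyoyyyyyyyyyyyyyyyyyyyyyoyo.+...
```

Inclination is about 64° (knob row 157, base row 197), and the tool follows well. Continuing the tilt to about 90° while moving over the target.

```bash
python3 - <<'E'
from plan import *
rows([([.6135,-.1396,.20],90,-61,7)],.025)
E
```

```text
[ 0.41 -0.   -0.43] [-0.  -3.6  0. ]
[ 0.38 -0.   -0.46] [-0.  -3.6  0. ]
[ 0.35 -0.   -0.5 ] [-0.  -3.6  0. ]
[ 0.32 -0.   -0.53] [-0.  -3.6  0. ]
[ 0.28 -0.   -0.56] [-0.  -3.6  0. ]
[ 0.25 -0.   -0.58] [-0.  -3.6  0. ]
[ 0.21 -0.   -0.61] [-0.  -3.6  0. ]
-- [ 0.6135 -0.1615  0.1879] 0.44064614723193984
```

Call:
move_arm(
  commands=[
    {"hand": 3.5,"travel": [0.4,0,-0.45],"twist": [0,-3.6,0]},
    {"hand": 3.5,"travel": [0.4,0,-0.45],"twist": [0,-3.6,0]},
    {"hand": 3.5,"travel": [0.35,0,-0.5],"twist": [0,-3.6,0]},
    {"hand": 3.5,"travel": [0.3,0,-0.55],"twist": [0,-3.6,0]},
  ],
)

```text
time: 24.95
position: [0.6137, -0.1806, 0.1855]
tool_rot: [0.639, 0.64, -0.301, 0.301]
ft_force: [0.4, 0.5, -1.7]
grip_width: 0.0469
grip_force: 19.9
```

Call:
move_arm(
  commands=[
    {"hand": 3.5,"travel": [0.3,0,-0.55],"twist": [0,-3.6,0]},
    {"hand": 3.5,"travel": [0.25,0,-0.6],"twist": [0,-3.6,0]},
    {"hand": 3.5,"travel": [0.2,0,-0.6],"twist": [0,-3.6,0]},
    {"hand": 3.5,"travel": [0,0,0],"twist": [0,0,0]},
    {"hand": 3.5,"travel": [0,0,0],"twist": [0,0,0]},
  ],
)

```text
time: 25.37
position: [0.6138, -0.1614, 0.1883]
tool_rot: [0.608, 0.611, -0.359, 0.358]
ft_force: [0.2, -0.4, -1.4]
grip_width: 0.0467
grip_force: 19.9
```

```bash
python3 - <<'E'
from seg import *
s=side("7");o=robot.get_obs();M=R.from_quat(o["tool_rot"]).as_matrix();C=o["position"]-.025*M[:,2]
print("C",C,"tilt",np.degrees(np.arctan2(M[1,2],-M[2,2])),"zax",M[:,2],"yax",M[:,1],"q",o["q"],o["grip_width"],o["ft_force"])
for th in(80,90,95):
    t=np.radians(th);d=np.array([0,np.cos(t),-np.sin(t)]);b=C+d*.134;rim=[b+np.array([0,.029*np.cos(k)*np.sin(t),.029*np.cos(k)*np.cos(t)])+np.array([.029*np.sin(k),0,0]) for k in a]
    print(th,s.proj([b,C-d*.032]).round(0).tolist(),"lowest",s.proj(rim)[:,1].max())
u,v=s.proj(C)[0].astype(int);ascii(s.im,u-26,v-24,u+26,v+66)
E
```

```text
C [ 0.6142 -0.1402  0.2013] tilt -60.970329303980016 zax [ 0.001  -0.8744 -0.4853] yax [ 1.      0.0024 -0.0022] q [ 0.0098  0.7699  1.5598 -1.1828  1.2362  0.6923] 0.046697217479620384 [ 0.5113 -0.0116 -1.0642]
80 [[354.0, 189.0], [356.0, 140.0]] lowest 197.32893120670576
90 [[353.0, 195.0], [357.0, 139.0]] lowest 202.62399065880834
95 [[353.0, 198.0], [357.0, 138.0]] lowest 204.7823947630302
126 ..y......yy...........#...
128 ..+..y..+...........o.y...
130 ..y.....+...........+.....
132 .......y.++.........+.....
134 yy..+..+.+++....+.+.......
136 ...+.....+.+.ww+.+....y...
138 ...w.....+.+o+++++...+....
140 ....+....++oo++oo+w.....y.
142 y...++.+.+oooooooo+...+...
144 ..y......oooooooooo...++.+
146 ........+oooooooooo..+.+y.
148 .........ooooooooooo.y.+..
150 .........oooooooooo+..++..
152 .+.......oooooooooo.+..+..
154 +++....++oooooooooo....+..
156 yoo.....+oooooooooo+o....+
158 yoy....+.ooooooooo++.+....
160 yoy......ooooooooo++++..y.
162 yoy.....+ooooooooo+ooy.+..
164 yoy......+ooooooooyyoy+..+
166 yoy.....+ooooooooyyyoy.y+.
168 yoyo.....ooooooooyyyoo.+..
170 yoooo+...ooooooooooooo++..
172 yoooooo++ooooooooooooo++..
174 yoooooooooooooooooyyooo...
176 yoooooooooooooooooyyoyo.+.
178 yoooooooooooooooooyyoyo..+
180 yoooooooooooooooooyyooo..+
182 yoooooooooooooooooyoooo.++
184 ooooooooooooooooooooooy+++
186 yooooooooooooooooooyyoy++y
188 yoooooooooooooooooyyyoyo..
190 yoooooooooooooooooyyyoyo.+
192 yoyyooooooooooooooyyyoyo.+
194 yoyyyyyoooooooooooyyyoyo..
196 yoyyyyyoooooooooooyyyoyo..
198 yoyyyyyyyoooooooyyyyyoyy..
200 yoyyyyyyyyyyyyyyyyyyyoyy..
202 yoyoooooyyyyyyyyyyyyyoyy..
204 yoooooooyyyyyyyyyyyyyyoy..
206 oooooooooyyyyyyyyyyyyyoy+.
208 oooooooooyyyyyyyyyyyyyoy+.
210 ooooooooooyyyyyyyyyyyyoy+.
212 oooooooooooyyyyyyyyyyyoyo.
214 ooooooooooooyyyyyyyyyyoyo.
```

Now about 87° and over the target. Lowering straight down (tool x +0.874, z +0.485 per unit).

Call:
move_arm(
  commands=[
    {"hand": 3.5,"travel": [0.9,0,0.5],"twist": [0,0,0]},
    {"hand": 3.5,"travel": [1.3,0,0.72],"twist": [0,0,0]},
    {"hand": 3.5,"travel": [1.3,0,0.72],"twist": [0,0,0]},
    {"hand": 3.5,"travel": [0.7,0,0.39],"twist": [0,0,0]},
    {"hand": 3.5,"travel": [0,0,0],"twist": [0,0,0]},
  ],
)

```text
time: 25.83
position: [0.6132, -0.1626, 0.1391]
tool_rot: [0.608, 0.611, -0.36, 0.358]
ft_force: [0.2, 0.1, -1.8]
grip_width: 0.0468
grip_force: 19.9
```

Call:
move_arm(
  commands=[
    {"hand": 3.5,"travel": [0.26,0,0.15],"twist": [0,0,0]},
    {"hand": 3.5,"travel": [0.18,0,0.1],"twist": [0,0,0]},
    {"hand": 3.5,"travel": [0,0,0],"twist": [0,0,0]},
  ],
)

```text
time: 26.08
position: [0.6144, -0.162, 0.1363]
tool_rot: [0.608, 0.61, -0.359, 0.359]
ft_force: [-0.7, -0.1, -2.0]
grip_width: 0.047
grip_force: 19.9
```

Call:
move_arm(
  commands=[
    {"hand": 3.5,"travel": [0.18,0,0.1],"twist": [0,0,0]},
    {"hand": 3.5,"travel": [0,0,0],"twist": [0,0,0]},
  ],
)

```text
time: 26.25
position: [0.6144, -0.1617, 0.1342]
tool_rot: [0.608, 0.61, -0.359, 0.359]
ft_force: [0.2, 0.7, -2.5]
grip_width: 0.0474
grip_force: 19.9
```

Call:
move_arm(
  commands=[
    {"hand": 3.5,"travel": [0.18,0,0.1],"twist": [0,0,0]},
    {"hand": 3.5,"travel": [0,0,0],"twist": [0,0,0]},
  ],
)

```text
time: 26.42
position: [0.6142, -0.1617, 0.1318]
tool_rot: [0.608, 0.61, -0.359, 0.359]
ft_force: [-0.1, 0.3, -1.7]
grip_width: 0.0468
grip_force: 19.9
```

Call:
move_arm(
  commands=[
    {"hand": 3.5,"travel": [0.18,0,0.1],"twist": [0,0,0]},
    {"hand": 3.5,"travel": [0,0,0],"twist": [0,0,0]},
  ],
)

```text
time: 26.58
position: [0.6142, -0.1617, 0.1295]
tool_rot: [0.608, 0.61, -0.359, 0.359]
ft_force: [0.1, -0.3, -1.7]
grip_width: 0.0466
grip_force: 19.9
```

Call:
move_arm(
  commands=[
    {"hand": 3.5,"travel": [0.18,0,0.1],"twist": [0,0,0]},
    {"hand": 3.5,"travel": [0,0,0],"twist": [0,0,0]},
  ],
)

```text
time: 26.75
position: [0.6144, -0.162, 0.1287]
tool_rot: [0.607, 0.61, -0.36, 0.36]
ft_force: [-0.1, 1.0, 2.2]
grip_width: 0.0468
grip_force: 19.8
```

Call:
move_arm(
  commands=[
    {"hand": 3.5,"travel": [0.18,0,0.1],"twist": [0,0,0]},
    {"hand": 3.5,"travel": [0,0,0],"twist": [0,0,0]},
  ],
)

```text
time: 26.92
position: [0.6146, -0.1625, 0.1287]
tool_rot: [0.607, 0.609, -0.361, 0.361]
ft_force: [-0.9, 1.6, 8.8]
grip_width: 0.0469
grip_force: 19.2
```

Contact felt at 9 N. I'll ease the press, soften the grip so the base settles flat, then open.

Call:
move_arm(
  commands=[
    {"hand": 3.5,"travel": [-0.1,0,-0.06],"twist": [0,0,0]},
    {"hand": 3.5,"travel": [0,0,0],"twist": [0,0,0]},
    {"hand": 3.5,"travel": [0,0,0],"twist": [0,0,0]},
    {"hand": 3.5,"travel": [-0.1,0,-0.06],"twist": [0,0,0]},
    {"hand": 3.5,"travel": [0,0,0],"twist": [0,0,0]},
  ],
  force=6,
)

```text
time: 27.33
position: [0.6143, -0.1618, 0.1284]
tool_rot: [0.608, 0.61, -0.359, 0.36]
ft_force: [-0.6, 0.8, 4.0]
grip_width: 0.0481
grip_force: 5.9
```

Call:
move_arm(
  commands=[
    {"hand": 4.8,"travel": [0,0,0],"twist": [0,0,0]},
    {"hand": 5.1,"travel": [0,0,0],"twist": [0,0,0]},
    {"hand": 5.6,"travel": [0,0,0],"twist": [0,0,0]},
    {"hand": 6.5,"travel": [0,0,0],"twist": [0,0,0]},
    {"hand": 8,"travel": [0,0,0],"twist": [0,0,0]},
  ],
)

```text
time: 27.75
position: [0.6141, -0.1616, 0.1273]
tool_rot: [0.608, 0.611, -0.359, 0.359]
ft_force: [-0.0, -0.8, 0.2]
grip_width: 0.0619
grip_force: 0.0
```

Call:
move_arm(
  commands=[
    {"hand": 8.5,"travel": [0,0,0],"twist": [0,0,0]},
    {"hand": 8.5,"travel": [0,0,0],"twist": [0,0,0]},
    {"hand": 8.5,"travel": [0,0,0],"twist": [0,0,0]},
  ],
)

```text
time: 28.0
position: [0.6142, -0.1617, 0.1279]
tool_rot: [0.608, 0.61, -0.359, 0.359]
ft_force: [0.1, -0.1, -0.5]
grip_width: 0.0806
grip_force: 0.0
```

```bash
python3 - <<'E'
from seg import *
s=side("8");o=robot.get_obs();print(o["position"],o["grip_width"],o["ft_force"],o["q"])
b=np.array([.614,-.140]);print("pred base ctr/knob",s.proj([[*b,.012],[*b,.178]]),"lowest",s.proj(np.c_[b[0]+.029*np.cos(a),b[1]+.029*np.sin(a),0*a+.012])[:,1].max())
ascii(s.im,320,150,386,240)
E
```

```text
[ 0.6142 -0.1617  0.1279] 0.0818946667952205 [ 1.094   0.4045 -0.1275] [ 0.0109  0.8671  1.5703 -1.2212  1.1988  0.8001]
pred base ctr/knob [[352.0696 211.5448]
 [355.3065 158.6891]] lowest 219.2295910412169
150 y+.y...y++.................y....y
152 .+y.#...+..................y.....
154 ....+++.+.+...++..++.........++.y
156 ....yyo#....+.++++ww..oooo.......
158 ....yoo......+++oo++o.w+w+..+..+.
160 ....yoy....+.++ooo+ooo++++y...y..
162 ....yoyo....+.oooooooooooyo.....y
164 ....yoyo....+ooooooooooyoyo...+..
166 ....yoyoy.+..ooooooooooooyo...y..
168 ....yoyo....+ooooooooooooy+...y..
170 ....yoyo.+..+ooooooooooooy.......
172 ....yoo+.+oo+ooooooooooooo..y....
174 ....yoo+.ooooooooooooooyoo.+y....
176 ...+yooo+ooooooooooooooyyo++..y.y
178 ....yooooooooooooooooooyyo++.....
180 ...+yoooooooooooooooooyyyoo......
182 ...+yoooooooooooooooooyyooo....++
184 ..y+yoooooooooooooooooooooyo.....
186 ...+yoooooooyooooooooyoyyoyo.+...
188 ...+yooooooooooooooooyyyyoyy.....
190 ...+yoyoooooooooooooooyyyoyy.....
192 ...+yoooooooooooooooooyyyoyy...+.
194 ...+ooooooooooooooooooyyyyoy.....
196 ....ooooooooooooooooooyyyyoy+....
198 ...+ooooooooooooooooooyyyyoy+....
200 ....ooooooooooooooooooyyyyoy+....
202 ...+ooooooooooooooooooyyyyoyo....
204 .+.+ooooooooooooooooooyyyyoyo....
206 +..+ooooooooooooooooooyyyyoyo....
208 ...oooooooooooooooooooyyyyoyy....
210 +.++ooooooooooooooooooooyyoyy.y..
212 ...+ooooooooooooooooooooyyoyy....
214 +.+ooooooooooooooooooooooyyoy....
216 .++ooooooooooooooooooooooyyoy+...
218 ...+oooooooooooooooooooooyyoy+...
220 ...ooooooooooooooooooooooyyoyo...
222 ...+ooyoooooooooooooooooyyyoo+...
224 ...ooooooooooooooooooooooooooy...
226 ..yooooooooooooooooooooooooooo.y.
228 ...ooooooooooooooooooooooooooo.+.
230 ..++ooooooooooooo+++w+yooooooo+..
232 ...ooooooooooo++oooooo+oyooooo.+.
234 +++ooooooooo+oooooooooooo++ooo.+.
236 ...oooooooo+oooooooooooooo++oo.+.
238 .yy+oooooo+oooooooooooooooo++o+..
```

Knob at (357,157) matches the prediction for an upright mill (355,159), so it stands at the target. Retreating and going to the salt shaker.

```bash
python3 - <<'E'
from plan import *
rows([([.614,-.083,.172],90,-61,3),([.53,-.02,.23],90,-30,5),([.437,.031,.16],90,0,5)],0)
E
```

```text
[-0.02 -0.   -3.01] [0.  0.  0.1]
[-0.02 -0.   -3.01] [0.  0.  0.1]
[-0.02 -0.01 -3.01] [0.  0.  0.1]
-- [ 0.614 -0.083  0.172] 0.004024850126501461
[-0.4  -1.68 -1.66] [-0.   6.2  0. ]
[-0.22 -1.68 -1.7 ] [-0.   6.2  0. ]
[-0.04 -1.68 -1.71] [-0.   6.2  0. ]
[ 0.15 -1.68 -1.71] [-0.   6.2  0. ]
[ 0.33 -1.68 -1.68] [-0.   6.2  0. ]
-- [ 0.53 -0.02  0.23] 0.5410520681182422
[ 1.58 -1.86  0.7 ] [-0.  6.  0.]
[ 1.5  -1.86  0.86] [-0.  6.  0.]
[ 1.4  -1.86  1.02] [-0.  6.  0.]
[ 1.29 -1.86  1.16] [-0.  6.  0.]
[ 1.16 -1.86  1.29] [-0.  6.  0.]
-- [0.437 0.031 0.16 ] 0.5235987755982987
```

Call:
move_arm(
  commands=[
    {"hand": 8.7,"travel": [0,0,-2],"twist": [0,0,0]},
    {"hand": 8.7,"travel": [0,0,-3.5],"twist": [0,0,0]},
    {"hand": 8.7,"travel": [0,0,-3.5],"twist": [0,0,0]},
  ],
)

```text
time: 28.3
position: [0.6132, -0.0831, 0.1713]
tool_rot: [0.608, 0.61, -0.361, 0.358]
ft_force: [1.0, -0.4, -0.4]
grip_width: 0.0863
grip_force: 0.0
```

Call:
move_arm(
  commands=[
    {"hand": 6.5,"travel": [-0.4,-1.7,-1.7],"twist": [0,6.2,0]},
    {"hand": 6.5,"travel": [-0.2,-1.7,-1.7],"twist": [0,6.2,0]},
    {"hand": 6.5,"travel": [0,-1.7,-1.7],"twist": [0,6.2,0]},
    {"hand": 6.5,"travel": [0.15,-1.7,-1.7],"twist": [0,6.2,0]},
    {"hand": 6.5,"travel": [0.35,-1.7,-1.7],"twist": [0,6.2,0]},
  ],
)

```text
time: 28.72
position: [0.5284, -0.0179, 0.2304]
tool_rot: [0.682, 0.685, -0.182, 0.182]
ft_force: [0.2, -0.6, -0.7]
grip_width: 0.0667
grip_force: 0.0
```

Call:
move_arm(
  commands=[
    {"hand": 6.5,"travel": [1.6,-1.85,0.7],"twist": [0,6,0]},
    {"hand": 6.5,"travel": [1.5,-1.85,0.85],"twist": [0,6,0]},
    {"hand": 6.5,"travel": [1.4,-1.85,1],"twist": [0,6,0]},
    {"hand": 6.5,"travel": [1.3,-1.85,1.15],"twist": [0,6,0]},
    {"hand": 6.5,"travel": [1.15,-1.85,1.3],"twist": [0,6,0]},
  ],
)

```text
time: 29.13
position: [0.436, 0.0323, 0.1602]
tool_rot: [0.706, 0.708, 0.001, -0.0]
ft_force: [-0.2, 0.1, -1.4]
grip_width: 0.0651
grip_force: 0.0
```

Call:
move_arm(
  commands=[
    {"hand": 6.5,"travel": [0,0,0],"twist": [0,0,0]},
    {"hand": 6.5,"travel": [0,0,0],"twist": [0,0,0]},
    {"hand": 6.5,"travel": [0,0,0],"twist": [0,0,0]},
  ],
)

```text
time: 29.38
position: [0.4379, 0.031, 0.1602]
tool_rot: [0.706, 0.708, -0.001, 0.001]
ft_force: [0.5, -0.4, 0.1]
grip_width: 0.0647
grip_force: 0.0
```

```bash
python3 - <<'E'
from seg import *
rows([([.437,.031,.16],90,0,1)],0)
s=side("9");s0=Cam("side")
# check which objects changed versus the start at expected regions
for n,xy in dict(candle=(.4311,-.0752),blue=(.5943,.0606),white=(.6328,-.3398),spice=(.421,-.386),salt=(.4367,.0308)).items():
    h=.03 if n in("candle","salt","spice") else .04
    u,v=s.proj([[*xy,h]])[0].astype(int);g=lambda c:cv2.cvtColor(np.ascontiguousarray(c.im),cv2.COLOR_BGR2GRAY)
    t0=g(s0)[v-14:v+14,u-14:u+14];r=cv2.matchTemplate(g(s)[v-24:v+24,u-24:u+24],t0,cv2.TM_CCOEFF_NORMED);_,m,_,l=cv2.minMaxLoc(r);print(n,m,l[0]-10,l[1]-10)
E
```

```text
[ 0.   -0.09  0.02] [0.  0.2 0.2]
-- [0.437 0.031 0.16 ] 0.0046434301788119406
candle 0.7488374710083008 0 0
blue 0.5356941819190979 0 0
white 0.9968343377113342 0 0
spice 0.9760995507240295 0 0
salt 0.8812689185142517 0 0
```

The candle, mugs, spice and salt match their start positions with zero shift. Gripping the salt.

Call:
move_arm(
  commands=[
    {"hand": 6.5,"travel": [0,-0.1,3],"twist": [0,0,0]},
    {"hand": 6.5,"travel": [0,0,4],"twist": [0,0,0]},
    {"hand": 6.5,"travel": [0,0,3.5],"twist": [0,0,0]},
    {"hand": 6.5,"travel": [0,0,2],"twist": [0,0,0]},
    {"hand": 6.5,"travel": [0,0,0.7],"twist": [0,0,0]},
  ],
  force=25,
)

```text
time: 29.85
position: [0.4351, 0.0321, 0.025]
tool_rot: [0.705, 0.709, -0.002, -0.001]
ft_force: [-0.1, 0.1, 0.0]
grip_width: 0.0648
grip_force: 0.0
```

Call:
move_arm(
  commands=[
    {"hand": 6.5,"travel": [0,0,0],"twist": [0,0,0]},
    {"hand": 5.5,"travel": [0,0,0],"twist": [0,0,0]},
    {"hand": 3,"travel": [0,0,0],"twist": [0,0,0]},
    {"hand": 3,"travel": [0,0,0],"twist": [0,0,0]},
    {"hand": 3,"travel": [0,0,0],"twist": [0,0,0]},
  ],
)

```text
time: 30.27
position: [0.436, 0.0313, 0.0288]
tool_rot: [0.706, 0.708, -0.0, 0.001]
ft_force: [-0.1, 0.6, 0.0]
grip_width: 0.0456
grip_force: 0.0
```

Call:
move_arm(
  commands=[
    {"hand": 3,"travel": [0,0,0],"twist": [0,0,0]},
    {"hand": 3,"travel": [0,0,0],"twist": [0,0,0]},
    {"hand": 3,"travel": [0,0,0],"twist": [0,0,0]},
    {"hand": 3,"travel": [0,0,0],"twist": [0,0,0]},
  ],
)

```text
time: 30.6
position: [0.4361, 0.0311, 0.0283]
tool_rot: [0.706, 0.708, -0.0, 0.001]
ft_force: [0.7, 0.1, 7.4]
grip_width: 0.0374
grip_force: 25.1
```

Width 37 mm with a 7 N upward push suggests a tapering section. I'll open, go 12 mm lower and regrip.

Call:
move_arm(
  commands=[
    {"hand": 5.5,"travel": [0,0,0],"twist": [0,0,0]},
    {"hand": 5.5,"travel": [0,0,0],"twist": [0,0,0]},
    {"hand": 5.5,"travel": [0,0,0],"twist": [0,0,0]},
    {"hand": 5.5,"travel": [0,0,0.6],"twist": [0,0,0]},
    {"hand": 5.5,"travel": [0,0,0.6],"twist": [0,0,0]},
  ],
)

```text
time: 31.02
position: [0.4348, 0.0314, 0.0151]
tool_rot: [0.706, 0.708, -0.001, -0.0]
ft_force: [0.5, 0.3, 0.3]
grip_width: 0.0541
grip_force: 0.0
```

Call:
move_arm(
  commands=[
    {"hand": 5.5,"travel": [0,0,0],"twist": [0,0,0]},
    {"hand": 3,"travel": [0,0,0],"twist": [0,0,0]},
    {"hand": 3,"travel": [0,0,0],"twist": [0,0,0]},
    {"hand": 3,"travel": [0,0,0],"twist": [0,0,0]},
    {"hand": 3,"travel": [0,0,0],"twist": [0,0,0]},
  ],
)

```text
time: 31.43
position: [0.4351, 0.0314, 0.0155]
tool_rot: [0.706, 0.708, -0.001, -0.0]
ft_force: [0.0, 0.2, -0.5]
grip_width: 0.0407
grip_force: 24.8
```

Call:
move_arm(
  commands=[
    {"hand": 3,"travel": [0,0,0],"twist": [0,0,0]},
    {"hand": 3,"travel": [0,0,0],"twist": [0,0,0]},
    {"hand": 3,"travel": [0,0,0],"twist": [0,0,0]},
  ],
)

```text
time: 31.68
position: [0.4348, 0.0314, 0.0156]
tool_rot: [0.706, 0.708, -0.001, -0.0]
ft_force: [0.0, 0.1, -1.6]
grip_width: 0.0412
grip_force: 24.8
```

```bash
python3 - <<'E'
from seg import *
o=robot.get_obs();print(o["position"],o["grip_width"],o["ft_force"],o["moment"])
s=side("10")
print(s.proj([[.4367,.0308,0],[.4367,.0308,.09]]),ext(s,[.4367,.0308],P["salt"]))
ascii(s.im,262,120,316,190,1) if 0 else None
E
```

```text
[0.4348 0.0314 0.0156] 0.04115959073327625 [ 0.0279  0.0756 -1.5585] [-0.0173 -0.1038  0.0052]
[[292.5144 171.2241]
 [291.4358 145.0815]] [283.9149 300.1786 143.4505 175.9109]
```

Call:
move_arm(
  commands=[
    {"hand": 3,"travel": [0,0,-1],"twist": [0,0,0]},
    {"hand": 3,"travel": [0,0,-3],"twist": [0,0,0]},
    {"hand": 3,"travel": [0,0,-4],"twist": [0,0,0]},
    {"hand": 3,"travel": [0,0,-3.5],"twist": [0,0,0]},
    {"hand": 3,"travel": [-0.6,1.4,-2],"twist": [0,0,0]},
  ],
  force=30,
)

```text
time: 32.15
position: [0.4465, 0.0267, 0.1532]
tool_rot: [0.706, 0.709, -0.002, -0.001]
ft_force: [-1.3, 1.1, -1.8]
grip_width: 0.0408
grip_force: 29.7
```

Call:
move_arm(
  commands=[
    {"hand": 3,"travel": [-1.2,2.8,0],"twist": [0,0,0]},
    {"hand": 3,"travel": [-1.2,2.8,0],"twist": [0,0,0]},
    {"hand": 3,"travel": [-1.2,2.8,0],"twist": [0,0,0]},
    {"hand": 3,"travel": [-1.2,2.8,0],"twist": [0,0,0]},
    {"hand": 3,"travel": [-1.2,2.8,0],"twist": [0,0,0]},
  ],
)

```text
time: 32.57
position: [0.5901, -0.0344, 0.1502]
tool_rot: [0.706, 0.708, -0.001, -0.0]
ft_force: [0.2, 0.2, -1.0]
grip_width: 0.0404
grip_force: 29.7
```

Call:
move_arm(
  commands=[
    {"hand": 3,"travel": [-0.5,1.5,0],"twist": [0,0,0]},
    {"hand": 3,"travel": [0,0,0],"twist": [0,0,0]},
    {"hand": 3,"travel": [0,0,0],"twist": [0,0,0]},
    {"hand": 3,"travel": [0,0,0],"twist": [0,0,0]},
  ],
)

```text
time: 32.9
position: [0.6023, -0.0382, 0.1496]
tool_rot: [0.706, 0.708, -0.002, -0.002]
ft_force: [-0.3, -0.2, -1.0]
grip_width: 0.0401
grip_force: 29.7
```

Call:
move_arm(
  commands=[
    {"hand": 3,"travel": [-0.15,0.15,3],"twist": [0,0,0]},
    {"hand": 3,"travel": [0,0,4],"twist": [0,0,0]},
    {"hand": 3,"travel": [0,0,3],"twist": [0,0,0]},
    {"hand": 3,"travel": [0,0,1.3],"twist": [0,0,0]},
    {"hand": 3,"travel": [0,0,0.4],"twist": [0,0,0]},
  ],
)

```text
time: 33.32
position: [0.6013, -0.0391, 0.0303]
tool_rot: [0.706, 0.708, -0.003, -0.004]
ft_force: [0.1, 0.2, -1.4]
grip_width: 0.0405
grip_force: 29.7
```

Call:
move_arm(
  commands=[
    {"hand": 3,"travel": [0,0,0],"twist": [0,0,0]},
    {"hand": 3,"travel": [0,0,0.2],"twist": [0,0,0]},
    {"hand": 3,"travel": [0,0,0],"twist": [0,0,0]},
    {"hand": 3,"travel": [0,0,0],"twist": [0,0,0]},
  ],
)

```text
time: 33.65
position: [0.6066, -0.0407, 0.0328]
tool_rot: [0.706, 0.708, -0.001, 0.001]
ft_force: [-0.5, -0.3, -0.9]
grip_width: 0.0404
grip_force: 29.7
```

Call:
move_arm(
  commands=[
    {"hand": 3,"travel": [0,0,0],"twist": [0,0,0]},
    {"hand": 3,"travel": [0,0,0],"twist": [0,0,0]},
    {"hand": 3,"travel": [0,0,0],"twist": [0,0,0]},
  ],
)

```text
time: 33.9
position: [0.606, -0.0407, 0.0319]
tool_rot: [0.706, 0.708, -0.001, 0.0]
ft_force: [-0.6, -0.2, -0.9]
grip_width: 0.0403
grip_force: 29.7
```

Call:
move_arm(
  commands=[
    {"hand": 3,"travel": [0,0,0.3],"twist": [0,0,0]},
    {"hand": 3,"travel": [0,0,0],"twist": [0,0,0]},
    {"hand": 3,"travel": [0,0,0],"twist": [0,0,0]},
  ],
)

```text
time: 34.15
position: [0.6054, -0.0405, 0.028]
tool_rot: [0.706, 0.708, -0.001, -0.0]
ft_force: [-0.8, -0.1, -1.0]
grip_width: 0.0405
grip_force: 29.7
```

Call:
move_arm(
  commands=[
    {"hand": 3,"travel": [0.1,-0.15,0],"twist": [0,0,0]},
    {"hand": 3,"travel": [0,0,0.15],"twist": [0,0,0]},
    {"hand": 3,"travel": [0,0,0],"twist": [0,0,0]},
  ],
)

```text
time: 34.4
position: [0.604, -0.0395, 0.0273]
tool_rot: [0.706, 0.708, -0.001, -0.0]
ft_force: [-0.6, -0.5, 3.9]
grip_width: 0.0408
grip_force: 30.0
```

Call:
move_arm(
  commands=[
    {"hand": 3,"travel": [0,0,0.15],"twist": [0,0,0]},
    {"hand": 3,"travel": [0,0,0],"twist": [0,0,0]},
    {"hand": 3,"travel": [0,0,0],"twist": [0,0,0]},
  ],
)

```text
time: 34.65
position: [0.604, -0.0395, 0.0272]
tool_rot: [0.706, 0.708, -0.001, -0.0]
ft_force: [-3.2, 0.8, 13.4]
grip_width: 0.0408
grip_force: 29.9
```

Call:
move_arm(
  commands=[
    {"hand": 3,"travel": [0,0,-0.15],"twist": [0,0,0]},
    {"hand": 4.5,"travel": [0,0,0],"twist": [0,0,0]},
    {"hand": 6,"travel": [0,0,0],"twist": [0,0,0]},
    {"hand": 6.2,"travel": [0,0,0],"twist": [0,0,0]},
    {"hand": 6.2,"travel": [0,0,0],"twist": [0,0,0]},
  ],
)

```text
time: 35.07
position: [0.6041, -0.0396, 0.0264]
tool_rot: [0.706, 0.708, -0.001, -0.0]
ft_force: [-0.1, -0.2, 0.5]
grip_width: 0.0572
grip_force: 0.0
```

Call:
move_arm(
  commands=[
    {"hand": 6.2,"travel": [0,0,0],"twist": [0,0,0]},
    {"hand": 6.2,"travel": [0,0,-2],"twist": [0,0,0]},
    {"hand": 6.2,"travel": [0,0,-4],"twist": [0,0,0]},
    {"hand": 6.2,"travel": [0,0,-4],"twist": [0,0,0]},
    {"hand": 6.2,"travel": [0,0,-4],"twist": [0,0,0]},
  ],
)

```text
time: 35.48
position: [0.6038, -0.0393, 0.1675]
tool_rot: [0.706, 0.708, -0.002, -0.001]
ft_force: [0.3, 0.3, -0.3]
grip_width: 0.0617
grip_force: 0.0
```

Call:
move_arm(
  commands=[
    {"hand": 6.2,"travel": [0,-4,0],"twist": [0,0,0]},
    {"hand": 6.2,"travel": [-0.5,-4,0],"twist": [0,0,0]},
    {"hand": 6.2,"travel": [-2.5,-3.2,0],"twist": [0,0,0]},
    {"hand": 6.2,"travel": [-2.5,-3.2,0],"twist": [0,0,0]},
    {"hand": 6.2,"travel": [-3,-2.5,0],"twist": [0,0,0]},
  ],
)

```text
time: 35.9
position: [0.4326, -0.1238, 0.1673]
tool_rot: [0.705, 0.709, -0.002, -0.001]
ft_force: [0.9, -0.2, 0.7]
grip_width: 0.0623
grip_force: 0.0
```

Call:
move_arm(
  commands=[
    {"hand": 6.2,"travel": [-4,-0.5,0],"twist": [0,0,0]},
    {"hand": 6.2,"travel": [-4,-0.5,0],"twist": [0,0,0]},
    {"hand": 6.2,"travel": [-4,-0.4,0],"twist": [0,0,0]},
    {"hand": 6.2,"travel": [-4,0,0],"twist": [0,0,0]},
    {"hand": 6.2,"travel": [-4,0,0],"twist": [0,0,0]},
  ],
)

```text
time: 36.32
position: [0.4216, -0.3268, 0.1677]
tool_rot: [0.706, 0.708, -0.001, -0.0]
ft_force: [1.2, -0.3, 0.1]
grip_width: 0.0617
grip_force: 0.0
```

Call:
move_arm(
  commands=[
    {"hand": 6.2,"travel": [-4,0,0],"twist": [0,0,0]},
    {"hand": 6.2,"travel": [-2,0,0],"twist": [0,0,0]},
    {"hand": 6.2,"travel": [0,0,0],"twist": [0,0,0]},
    {"hand": 6.2,"travel": [0,0,0],"twist": [0,0,0]},
    {"hand": 6.2,"travel": [0,0,0],"twist": [0,0,0]},
  ],
)

```text
time: 36.73
position: [0.4219, -0.3834, 0.1671]
tool_rot: [0.706, 0.708, -0.001, -0.001]
ft_force: [0.1, 0.1, -0.3]
grip_width: 0.0622
grip_force: 0.0
```

```bash
python3 - <<'E'
from seg import *
o=robot.get_obs();print(o["position"])
rows([([.4215,-.386,.13],90,0,1)],0)
E
```

```text
[ 0.4219 -0.3834  0.1671]
[-0.26 -0.03  3.71] [-0.2 -0.   0.2]
-- [ 0.4215 -0.386   0.13  ] 0.0046506151489949235
```

Call:
move_arm(
  commands=[
    {"hand": 6.2,"travel": [-0.25,0,3],"twist": [0,0,0]},
    {"hand": 6.2,"travel": [0,0,4],"twist": [0,0,0]},
    {"hand": 6.2,"travel": [0,0,3],"twist": [0,0,0]},
    {"hand": 6.2,"travel": [0,0,1.4],"twist": [0,0,0]},
    {"hand": 6.2,"travel": [0,0,0.5],"twist": [0,0,0]},
  ],
)

```text
time: 37.15
position: [0.4209, -0.3835, 0.046]
tool_rot: [0.705, 0.709, -0.001, -0.004]
ft_force: [-0.2, -1.3, 0.1]
grip_width: 0.0622
grip_force: 0.0
```

Call:
move_arm(
  commands=[
    {"hand": 6.2,"travel": [0,0,0],"twist": [0,0,0]},
    {"hand": 5,"travel": [0,0,0],"twist": [0,0,0]},
    {"hand": 3,"travel": [0,0,0],"twist": [0,0,0]},
    {"hand": 3,"travel": [0,0,0],"twist": [0,0,0]},
    {"hand": 3,"travel": [0,0,0],"twist": [0,0,0]},
  ],
)

```text
time: 37.57
position: [0.4228, -0.3882, 0.05]
tool_rot: [0.706, 0.708, -0.002, 0.001]
ft_force: [-0.2, 0.2, 0.5]
grip_width: 0.0431
grip_force: 0.2
```

Call:
move_arm(
  commands=[
    {"hand": 3,"travel": [0,0,0],"twist": [0,0,0]},
    {"hand": 3,"travel": [0,0,0],"twist": [0,0,0]},
    {"hand": 3,"travel": [0,0,0],"twist": [0,0,0]},
  ],
)

```text
time: 37.82
position: [0.4227, -0.3883, 0.0498]
tool_rot: [0.706, 0.708, -0.001, 0.001]
ft_force: [-0.1, 0.5, 6.5]
grip_width: 0.04
grip_force: 29.9
```

Call:
move_arm(
  commands=[
    {"hand": 3,"travel": [0,0,-0.5],"twist": [0,0,0]},
    {"hand": 3,"travel": [0,0,-1.5],"twist": [0,0,0]},
    {"hand": 3,"travel": [0,0,0],"twist": [0,0,0]},
    {"hand": 3,"travel": [0,0,0],"twist": [0,0,0]},
  ],
)

```text
time: 38.15
position: [0.4226, -0.388, 0.0691]
tool_rot: [0.706, 0.708, -0.001, 0.001]
ft_force: [0.7, -0.0, -0.8]
grip_width: 0.0405
grip_force: 29.9
```

Call:
move_arm(
  commands=[
    {"hand": 3,"travel": [0,0,-3],"twist": [0,0,0]},
    {"hand": 3,"travel": [0,0,-3.5],"twist": [0,0,0]},
    {"hand": 3,"travel": [0,0,-3],"twist": [0,0,0]},
    {"hand": 3,"travel": [0,0,-0.5],"twist": [0,0,0]},
    {"hand": 3,"travel": [0,0,0],"twist": [0,0,0]},
  ],
)

```text
time: 38.57
position: [0.4233, -0.3885, 0.1703]
tool_rot: [0.706, 0.708, -0.002, 0.002]
ft_force: [0.5, -0.3, -1.4]
grip_width: 0.0404
grip_force: 29.9
```

Call:
move_arm(
  commands=[
    {"hand": 3,"travel": [1.2,1.6,0],"twist": [0,0,0]},
    {"hand": 3,"travel": [2.1,2.9,0],"twist": [0,0,0]},
    {"hand": 3,"travel": [2.1,2.9,0],"twist": [0,0,0]},
    {"hand": 3,"travel": [2.1,2.9,0],"twist": [0,0,0]},
    {"hand": 3,"travel": [2.1,2.9,0],"twist": [0,0,0]},
  ],
)

```text
time: 38.98
position: [0.5538, -0.2891, 0.1652]
tool_rot: [0.706, 0.708, -0.002, -0.003]
ft_force: [0.3, -0.2, -1.1]
grip_width: 0.0403
grip_force: 29.9
```

Call:
move_arm(
  commands=[
    {"hand": 3,"travel": [2.1,2.9,0],"twist": [0,0,0]},
    {"hand": 3,"travel": [2.0,2.7,0],"twist": [0,0,0]},
    {"hand": 3,"travel": [0.9,1.2,0],"twist": [0,0,0]},
    {"hand": 3,"travel": [0,0,0],"twist": [0,0,0]},
    {"hand": 3,"travel": [0,0,0],"twist": [0,0,0]},
  ],
)

```text
time: 39.4
position: [0.6209, -0.2398, 0.1655]
tool_rot: [0.705, 0.709, -0.002, -0.002]
ft_force: [-0.4, 0.2, -1.1]
grip_width: 0.0403
grip_force: 29.9
```

Call:
move_arm(
  commands=[
    {"hand": 3,"travel": [0,0,3],"twist": [0,0,0]},
    {"hand": 3,"travel": [0,0,4],"twist": [0,0,0]},
    {"hand": 3,"travel": [0,0,2.5],"twist": [0,0,0]},
    {"hand": 3,"travel": [0,0,0.5],"twist": [0,0,0]},
    {"hand": 3,"travel": [0,0,0],"twist": [0,0,0]},
  ],
)

```text
time: 39.82
position: [0.6185, -0.2412, 0.0653]
tool_rot: [0.707, 0.708, -0.002, -0.004]
ft_force: [-0.3, -0.3, -0.9]
grip_width: 0.0406
grip_force: 29.9
```

Call:
move_arm(
  commands=[
    {"hand": 3,"travel": [0,0,0],"twist": [0,0,0]},
    {"hand": 3,"travel": [0,0,0],"twist": [0,0,0]},
    {"hand": 3,"travel": [0,0,0],"twist": [0,0,0]},
  ],
)

```text
time: 40.07
position: [0.6232, -0.2422, 0.0704]
tool_rot: [0.706, 0.708, -0.001, 0.002]
ft_force: [-0.8, -0.0, -1.0]
grip_width: 0.0405
grip_force: 29.9
```

Call:
move_arm(
  commands=[
    {"hand": 3,"travel": [0,0,0.4],"twist": [0,0,0]},
    {"hand": 3,"travel": [0,0,0.2],"twist": [0,0,0]},
    {"hand": 3,"travel": [0,0,0],"twist": [0,0,0]},
    {"hand": 3,"travel": [0,0,0],"twist": [0,0,0]},
  ],
)

```text
time: 40.4
position: [0.6218, -0.2408, 0.0621]
tool_rot: [0.706, 0.708, -0.001, -0.0]
ft_force: [0.1, -0.5, 0.2]
grip_width: 0.0403
grip_force: 29.9
```

Call:
move_arm(
  commands=[
    {"hand": 3,"travel": [0,0,0.15],"twist": [0,0,0]},
    {"hand": 3,"travel": [0,0,0],"twist": [0,0,0]},
    {"hand": 3,"travel": [0,0,0],"twist": [0,0,0]},
  ],
)

```text
time: 40.65
position: [0.6219, -0.241, 0.0619]
tool_rot: [0.706, 0.708, -0.001, 0.0]
ft_force: [-2.3, 1.2, 5.7]
grip_width: 0.0404
grip_force: 29.9
```

Call:
move_arm(
  commands=[
    {"hand": 3,"travel": [0,0,0.15],"twist": [0,0,0]},
    {"hand": 3,"travel": [0,0,0],"twist": [0,0,0]},
    {"hand": 3,"travel": [0,0,0],"twist": [0,0,0]},
  ],
)

```text
time: 40.9
position: [0.622, -0.2411, 0.0618]
tool_rot: [0.706, 0.708, -0.001, 0.0]
ft_force: [-4.6, 1.3, 11.9]
grip_width: 0.0406
grip_force: 29.9
```

Call:
move_arm(
  commands=[
    {"hand": 3,"travel": [0,0,-0.25],"twist": [0,0,0]},
    {"hand": 4.2,"travel": [0,0,0],"twist": [0,0,0]},
    {"hand": 5.5,"travel": [0,0,0],"twist": [0,0,0]},
    {"hand": 6.2,"travel": [0,0,0],"twist": [0,0,0]},
    {"hand": 6.2,"travel": [0,0,0],"twist": [0,0,0]},
  ],
)

```text
time: 41.32
position: [0.6218, -0.2409, 0.0611]
tool_rot: [0.706, 0.708, -0.001, -0.0]
ft_force: [0.2, 0.2, -0.3]
grip_width: 0.0545
grip_force: 0.0
```

Call:
move_arm(
  commands=[
    {"hand": 6.2,"travel": [0,0,0],"twist": [0,0,0]},
    {"hand": 6.2,"travel": [0,0,-2],"twist": [0,0,0]},
    {"hand": 6.2,"travel": [0,0,-4],"twist": [0,0,0]},
    {"hand": 6.2,"travel": [0,0,-4],"twist": [0,0,0]},
    {"hand": 6.2,"travel": [0,0,-4],"twist": [0,0,0]},
  ],
)

```text
time: 41.73
position: [0.6216, -0.2405, 0.2022]
tool_rot: [0.706, 0.708, -0.002, -0.001]
ft_force: [0.4, 0.8, 1.0]
grip_width: 0.062
grip_force: 0.0
```

Call:
move_arm(
  commands=[
    {"hand": 6.2,"travel": [-1,-4,0],"twist": [0,0,0]},
    {"hand": 6.2,"travel": [-1,-4,0],"twist": [0,0,0]},
    {"hand": 6.2,"travel": [-2,-3.5,0],"twist": [0,0,0]},
    {"hand": 6.2,"travel": [-3,-2.7,0],"twist": [0,0,0]},
    {"hand": 6.2,"travel": [-3,-2.7,0],"twist": [0,0,0]},
  ],
)

```text
time: 42.15
position: [0.4518, -0.3411, 0.2023]
tool_rot: [0.705, 0.709, -0.001, -0.0]
ft_force: [1.6, -0.6, 0.6]
grip_width: 0.0622
grip_force: 0.0
```

Call:
move_arm(
  commands=[
    {"hand": 6.2,"travel": [-3,-2.7,0],"twist": [0,0,0]},
    {"hand": 6.2,"travel": [-3,-2.7,0],"twist": [0,0,0]},
    {"hand": 6.2,"travel": [-3,-2.7,0],"twist": [0,0,0]},
    {"hand": 6.2,"travel": [-3,-2.7,0],"twist": [0,0,0]},
    {"hand": 6.2,"travel": [-3,-2.7,0],"twist": [0,0,0]},
  ],
)

```text
time: 42.57
position: [0.3174, -0.4929, 0.2025]
tool_rot: [0.706, 0.708, -0.001, -0.0]
ft_force: [0.8, 0.1, -0.6]
grip_width: 0.0624
grip_force: 0.0
```

Call:
move_arm(
  commands=[
    {"hand": 6.2,"travel": [-3,-2.7,0],"twist": [0,0,0]},
    {"hand": 6.2,"travel": [-3,-2.7,0],"twist": [0,0,0]},
    {"hand": 6.2,"travel": [-3,-2.7,0],"twist": [0,0,0]},
    {"hand": 6.2,"travel": [0,0,0],"twist": [0,0,0]},
    {"hand": 6.2,"travel": [0,0,0],"twist": [0,0,0]},
  ],
)

```text
time: 42.98
position: [0.2361, -0.5837, 0.2024]
tool_rot: [0.708, 0.707, -0.001, -0.0]
ft_force: [0.8, 0.2, -0.3]
grip_width: 0.0621
grip_force: 0.0
```

```bash
python3 - <<'E'
from seg import *
o=robot.get_obs();print(o["position"],o["ft_force"])
s=side("11");f=robot.camera("top")["frame"]
np.savez("top11.npz",**{k:v for k,v in np.load("top.npz").items() if k!="frame"},frame=f);t=Cam("top11")
A1=cv2.resize(t.im[100:280,185:435],None,fx=3.2,fy=3.2,interpolation=2)
for i,nm in((0,0),):pass
def ov(c,im,x0,y0,k):
    for z0,pr,xy in((.012,P["mill"],(.6135,-.1396)),(.012,P["spice"],(.6232,-.2397)),(.012,P["salt"],(.6039,-.0396)),(.008,P["dropper"],(.4118,.1281)),(0,P["candle"],(.4311,-.0752)),(0,P["blue"],(.5943,.0606)),(0,P["white"],(.6328,-.3398))):
        for p in prof(xy,[(r,z+z0) for r,z in pr]): cv2.polylines(im,[((c.proj(p)-[x0,y0])*k).round().astype(int)],True,(0,255,255),1)
    return im
raw=t.im[100:280,185:435]
W=np.vstack([cv2.resize(s.im[110:300,190:440],None,fx=1.6,fy=1.6,interpolation=2)])
B=ov(t,cv2.resize(raw,None,fx=1.6,fy=1.6,interpolation=2),185,100,1.6)
Bs=ov(s,W.copy(),190,110,1.6)
A2=cv2.resize(raw,None,fx=1.6,fy=1.6,interpolation=2)
cv2.imwrite("pics/z.png",np.vstack([np.hstack([A2,B]),np.hstack([W[:304],Bs[:304]])]))
E
```

```text
[ 0.2361 -0.5837  0.2024] [ 0.766   0.1822 -0.3469]
```

View pics/z.png

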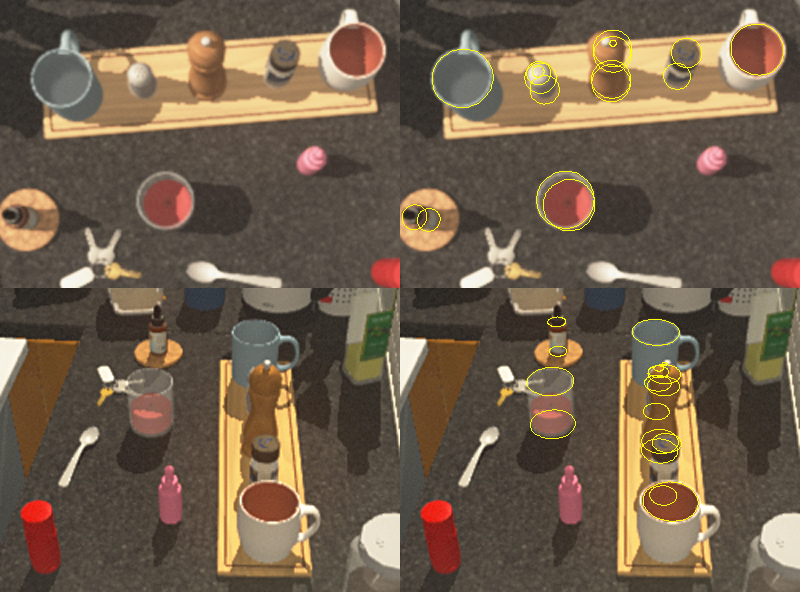

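All items stand upright and mostly match the overlays. The mill looks a few mm toward the blue mug, so I'll quantify that before deciding whether to mend it.

```bash
python3 - <<'E'
from seg import *
t=Cam("top11");t0=Cam("top")
d=np.abs(t.im.astype(int)-t0.im.astype(int)).sum(2)
h=cv2.cvtColor(np.ascontiguousarray(t.im),cv2.COLOR_BGR2HSV)
for y in range(114,166,2):
    print(y,"".join("w" if h[y,x,1]<60 and h[y,x,2]>150 else "o" if h[y,x,0]<=15 and h[y,x,1]>110 and h[y,x,2]<215 else "#" if h[y,x,2]<70 else "." for x in range(292,346)))
b=lambda y:[(r,z+.012) for r,z in P["mill"]]
for xy in((.6135,-.1396),(.6135,-.134)):
    print(xy,"knob",t.proj([*xy,.178]),"head ext",ext(t,xy,[(.024,.15)]),"base ext",ext(t,xy,[(.029,.012),(.029,.03)]))
E
```

```text
114 ......................................................
116 ......................................................
118 ......................................................
120 ...............oooooooooooo...........................
122 .............ooo....o.oooooooo........................
124 ...........oo.......wwww.ooooooo................oo.oo.
126 ..........oo.......wwwww.ooooooooo....................
128 .........................ooooooooo........oooooooooooo
130 .....................oooooooooooooo...................
132 oo..................oooooooooooooo....................
134 ....................oooooooooooooo....................
136 ............ooooooooooooooooooooo.....................
138 ............ooooooooooooooooooooo.....................
140 .............oooooooooooooooooooo.....................
142 .............ooooooooooooooooooooo....................
144 ............oooooooooooooooooooooooo..oooo.o.o........
146 ............ooooooooooooooooooooooooo.oo..ooo...o.o..o
148 ...........oooooooooooooooooooooooo......ooo.oooooo.o.
150 ooooo......oooooooooooooooooooooooooooo..o.oo.ooooo.oo
152 o...o.oo.oooooooooooooooooooooooooo.ooo.oooo.oo.ooo.oo
154 o.oo....ooooooooooooooooooooooooooooooo.ooooo..o.o....
156 .oooo.oo.oooooooooooooooooooooooooo.ooooo..o..o.oooo..
158 ..o.ooooo.oooooooooooooooooooooooooooooooo.oo.oo..oo.o
160 oo.oooo.ooo.oooooooooooooooooooo.ooo....oo.o.oooo.oo..
162 .o.ooooooooo.o..oooooooooooo.o.ooo.oo....o............
164 ...o.o...o.o....o.....................................
(0.6135, -0.1396) knob [[317.7915 127.4687]] head ext [305.823  329.283  121.0909 143.5792] base ext [304.4915 328.9792 137.6625 163.2658]
(0.6135, -0.134) knob [[314.9494 127.4895]] head ext [303.0811 326.5499 121.1096 143.6024] base ext [302.1229 326.6185 137.6814 163.2885]
```

The mill stands at about (616,-134): 5–6 mm off toward the blue mug. There is ample time, so I'll regrip its head (now with the right height), shift it and set it down.

Call:
move_arm(
  commands=[
    {"hand": 7.5,"travel": [3,2.5,-1],"twist": [0,0,0]},
    {"hand": 7.5,"travel": [3,2.5,-1],"twist": [0,0,0]},
    {"hand": 7.5,"travel": [3,2.5,-1],"twist": [0,0,0]},
    {"hand": 7.5,"travel": [3,2.5,0],"twist": [0,0,0]},
    {"hand": 7.5,"travel": [3,2.5,0],"twist": [0,0,0]},
  ],
)

```text
time: 43.5
position: [0.3648, -0.4284, 0.2333]
tool_rot: [0.705, 0.709, -0.001, 0.0]
ft_force: [0.0, 0.2, -0.3]
grip_width: 0.075
grip_force: 0.0
```

Call:
move_arm(
  commands=[
    {"hand": 7.5,"travel": [3,2.5,0],"twist": [0,0,0]},
    {"hand": 7.5,"travel": [3,2.5,0],"twist": [0,0,0]},
    {"hand": 7.5,"travel": [3,2.5,0],"twist": [0,0,0]},
    {"hand": 7.5,"travel": [3,2.5,0],"twist": [0,0,0]},
    {"hand": 7.5,"travel": [3,2.5,0],"twist": [0,0,0]},
  ],
)

```text
time: 43.92
position: [0.4884, -0.2771, 0.2321]
tool_rot: [0.705, 0.709, -0.001, -0.0]
ft_force: [-0.3, -0.1, 0.5]
grip_width: 0.0752
grip_force: 0.0
```

Call:
move_arm(
  commands=[
    {"hand": 7.5,"travel": [3,2.5,0],"twist": [0,0,0]},
    {"hand": 7.5,"travel": [3,2.5,0],"twist": [0,0,0]},
    {"hand": 7.5,"travel": [3,2.5,0],"twist": [0,0,0]},
    {"hand": 7.5,"travel": [3,2.5,0],"twist": [0,0,0]},
    {"hand": 7.5,"travel": [2,2,0],"twist": [0,0,0]},
  ],
)

```text
time: 44.33
position: [0.6078, -0.135, 0.2316]
tool_rot: [0.704, 0.71, -0.001, -0.001]
ft_force: [1.0, -0.4, 0.2]
grip_width: 0.075
grip_force: 0.0
```

Call:
move_arm(
  commands=[
    {"hand": 7.5,"travel": [0,0,0],"twist": [0,0,0]},
    {"hand": 7.5,"travel": [0,0,0],"twist": [0,0,0]},
    {"hand": 7.5,"travel": [0,0,0],"twist": [0,0,0]},
    {"hand": 7.5,"travel": [0,0,0],"twist": [0,0,0]},
  ],
)

```text
time: 44.67
position: [0.6059, -0.1407, 0.2314]
tool_rot: [0.706, 0.708, -0.002, -0.001]
ft_force: [-0.3, -1.0, 0.6]
grip_width: 0.0753
grip_force: 0.0
```

```bash
python3 - <<'E'
from seg import *
rows([([.616,-.134,.118],90,0,1)],0);c=wrist("6")
im=c.im;h=cv2.cvtColor(np.ascontiguousarray(im),cv2.COLOR_BGR2HSV)
for xy in((.6135,-.1396),(.616,-.134)):
    print(xy,"knob",c.proj([*xy,.178]),"head",ext(c,xy,[(.024,.15)]),"base",ext(c,xy,[(.029,.03)]))
u,v=c.proj([.616,-.134,.15])[0].astype(int)
for y in range(v-80,v+60,4):
    print(y,"".join("w" if h[y,x,1]<60 and h[y,x,2]>150 else "o" if h[y,x,0]<=15 and h[y,x,1]>110 and h[y,x,2]<225 else "#" if h[y,x,2]<70 else "." for x in range(u-60,u+60,3)))
print(u)
E
```

```text
[ 0.68  1.04 11.34] [-0.2  0.1  0.2]
-- [ 0.616 -0.134  0.118] 0.004614156168405101
(0.6135, -0.1396) knob [[328.5626 210.1979]] head [302.465  352.962  175.8245 224.1266] base [304.0097 346.7967 153.1253 195.1785]
(0.616, -0.134) knob [[331.5868 203.9787]] head [305.0283 355.8318 169.865  218.7527] base [305.8105 348.7794 148.8725 191.2822]
114 ........................................
118 ........................................
122 ........................................
126 ....o...................................
130 ....o...................................
134 ....o...................................
138 ........................................
142 #.......................................
146 ...............................o........
150 ................o..............o........
154 .....o........o................o........
158 .....o.........................o........
162 .....o.........................o........
166 ...............................o........
170 ...............................o........
174 ...............................o........
178 ............o..................o........
182 ......o........................o........
186 ......o........................o........
190 ......o.................................
194 .....................w..................
198 ............o......wwww.................
202 ...................wwww.................
206 .............oo....owww....o............
210 .......o......o.....oo................#.
214 .......o........ooo.oo.oo...............
218 .......o................................
222 ........................................
226 ........................................
230 ...................wwwww................
234 ..................wwwww..............###
238 .................#w.www.w............###
242 ........o.......#....ww.w............###
246 ........o.........wwwwwww............###
250 ..................w....www...........###
330
```

The wrist check agrees: knob at (331,201), so the mill is at (616,-133). Aligning, descending and gripping.

Call:
move_arm(
  commands=[
    {"hand": 7.5,"travel": [0.75,1,0],"twist": [0,0,0]},
    {"hand": 7.5,"travel": [0,0,1.5],"twist": [0,0,0]},
    {"hand": 7.5,"travel": [0,0,2.5],"twist": [0,0,0]},
    {"hand": 7.5,"travel": [0,0,2.5],"twist": [0,0,0]},
    {"hand": 7.5,"travel": [0,0,2.5],"twist": [0,0,0]},
  ],
)

```text
time: 45.13
position: [0.6173, -0.1339, 0.141]
tool_rot: [0.707, 0.708, -0.001, 0.001]
ft_force: [0.5, 0.0, 0.2]
grip_width: 0.075
grip_force: 0.0
```

Call:
move_arm(
  commands=[
    {"hand": 7.5,"travel": [0,0,1.5],"twist": [0,0,0]},
    {"hand": 7.5,"travel": [0,0,0.8],"twist": [0,0,0]},
    {"hand": 7.5,"travel": [0,0,0],"twist": [0,0,0]},
    {"hand": 7.5,"travel": [0,0,0],"twist": [0,0,0]},
    {"hand": 7.5,"travel": [0,0,0],"twist": [0,0,0]},
  ],
)

```text
time: 45.55
position: [0.6178, -0.134, 0.1197]
tool_rot: [0.706, 0.708, -0.001, 0.001]
ft_force: [-0.0, 0.0, 0.6]
grip_width: 0.0752
grip_force: 0.0
```

Call:
move_arm(
  commands=[
    {"hand": 7.5,"travel": [0,0,0],"twist": [0,0,0]},
    {"hand": 7.5,"travel": [0,0,0],"twist": [0,0,0]},
    {"hand": 7.5,"travel": [0,0,0],"twist": [0,0,0]},
  ],
)

```text
time: 45.8
position: [0.6172, -0.1336, 0.1194]
tool_rot: [0.706, 0.708, -0.001, 0.001]
ft_force: [-0.1, -0.2, -0.5]
grip_width: 0.0752
grip_force: 0.0
```

Call:
move_arm(
  commands=[
    {"hand": 6.5,"travel": [0,-0.1,0.3],"twist": [0,0,0]},
    {"hand": 5.5,"travel": [0,0,0],"twist": [0,0,0]},
    {"hand": 4.5,"travel": [0,0,0],"twist": [0,0,0]},
    {"hand": 3.8,"travel": [0,0,0],"twist": [0,0,0]},
    {"hand": 3.8,"travel": [0,0,0],"twist": [0,0,0]},
  ],
  force=20,
)

```text
time: 46.22
position: [0.6156, -0.1334, 0.1154]
tool_rot: [0.706, 0.708, -0.001, -0.0]
ft_force: [-0.2, -0.9, -0.3]
grip_width: 0.0492
grip_force: 0.1
```

Call:
move_arm(
  commands=[
    {"hand": 3.8,"travel": [0,0,0],"twist": [0,0,0]},
    {"hand": 3.8,"travel": [0,0,0],"twist": [0,0,0]},
    {"hand": 3.8,"travel": [0,0,0],"twist": [0,0,0]},
  ],
)

```text
time: 46.47
position: [0.6155, -0.1334, 0.1154]
tool_rot: [0.706, 0.708, -0.001, -0.0]
ft_force: [-0.3, -0.1, 0.3]
grip_width: 0.0478
grip_force: 19.6
```

Call:
move_arm(
  commands=[
    {"hand": 3.8,"travel": [0,0,-0.2],"twist": [0,0,0]},
    {"hand": 3.8,"travel": [0,0,-0.4],"twist": [0,0,0]},
    {"hand": 3.8,"travel": [0,0,0],"twist": [0,0,0]},
    {"hand": 3.8,"travel": [0,0,0],"twist": [0,0,0]},
  ],
)

```text
time: 46.8
position: [0.6159, -0.1335, 0.1217]
tool_rot: [0.706, 0.708, -0.001, 0.0]
ft_force: [-0.5, -0.2, -2.0]
grip_width: 0.0473
grip_force: 19.6
```

Call:
move_arm(
  commands=[
    {"hand": 3.8,"travel": [-0.3,-0.1,0],"twist": [0,0,0]},
    {"hand": 3.8,"travel": [-0.3,-0.1,0],"twist": [0,0,0]},
    {"hand": 3.8,"travel": [0,0,0],"twist": [0,0,0]},
    {"hand": 3.8,"travel": [0,0,0.4],"twist": [0,0,0]},
    {"hand": 3.8,"travel": [0,0,0],"twist": [0,0,0]},
  ],
)

```text
time: 47.22
position: [0.6131, -0.1394, 0.1166]
tool_rot: [0.706, 0.708, -0.002, -0.001]
ft_force: [-0.2, -0.8, -1.7]
grip_width: 0.0474
grip_force: 19.6
```

Call:
move_arm(
  commands=[
    {"hand": 3.8,"travel": [0,0,0.2],"twist": [0,0,0]},
    {"hand": 3.8,"travel": [0,0,0.1],"twist": [0,0,0]},
    {"hand": 3.8,"travel": [0,0,0],"twist": [0,0,0]},
    {"hand": 3.8,"travel": [0,0,0],"twist": [0,0,0]},
  ],
)

```text
time: 47.55
position: [0.6138, -0.1396, 0.1153]
tool_rot: [0.706, 0.708, -0.001, 0.0]
ft_force: [-1.2, 0.1, 5.2]
grip_width: 0.0478
grip_force: 19.6
```

Down with light contact. Releasing, lifting and retreating for a last numeric check.

Call:
move_arm(
  commands=[
    {"hand": 3.8,"travel": [0,0,-0.1],"twist": [0,0,0]},
    {"hand": 5,"travel": [0,0,0],"twist": [0,0,0]},
    {"hand": 6,"travel": [0,0,0],"twist": [0,0,0]},
    {"hand": 7.5,"travel": [0,0,0],"twist": [0,0,0]},
    {"hand": 7.5,"travel": [0,0,0],"twist": [0,0,0]},
  ],
)

```text
time: 47.97
position: [0.6137, -0.1394, 0.1152]
tool_rot: [0.706, 0.708, -0.001, -0.0]
ft_force: [0.4, -0.2, 0.8]
grip_width: 0.063
grip_force: 0.0
```

Call:
move_arm(
  commands=[
    {"hand": 7.5,"travel": [0,0,0],"twist": [0,0,0]},
    {"hand": 7.5,"travel": [0,0,-2],"twist": [0,0,0]},
    {"hand": 7.5,"travel": [0,0,-4],"twist": [0,0,0]},
    {"hand": 7.5,"travel": [0,0,-4],"twist": [0,0,0]},
    {"hand": 7.5,"travel": [0,0,-2],"twist": [0,0,0]},
  ],
)

```text
time: 48.38
position: [0.6161, -0.14, 0.2402]
tool_rot: [0.706, 0.708, 0.0, 0.003]
ft_force: [0.6, 0.3, 0.6]
grip_width: 0.0746
grip_force: 0.0
```

Call:
move_arm(
  commands=[
    {"hand": 7.5,"travel": [-3,-2.5,0],"twist": [0,0,0]},
    {"hand": 7.5,"travel": [-3,-2.5,0],"twist": [0,0,0]},
    {"hand": 7.5,"travel": [-3,-2.5,0],"twist": [0,0,0]},
    {"hand": 7.5,"travel": [-3,-2.5,0],"twist": [0,0,0]},
    {"hand": 7.5,"travel": [-3,-2.5,0],"twist": [0,0,0]},
  ],
)

```text
time: 48.8
position: [0.4882, -0.2905, 0.2361]
tool_rot: [0.706, 0.708, -0.001, 0.0]
ft_force: [0.2, -0.6, 0.6]
grip_width: 0.0753
grip_force: 0.0
```

Call:
move_arm(
  commands=[
    {"hand": 7.5,"travel": [-3,-2.5,0],"twist": [0,0,0]},
    {"hand": 7.5,"travel": [-3,-2.5,0],"twist": [0,0,0]},
    {"hand": 7.5,"travel": [-3,-2.5,0],"twist": [0,0,0]},
    {"hand": 7.5,"travel": [-3,-2.5,0],"twist": [0,0,0]},
    {"hand": 7.5,"travel": [-3,-2.5,0],"twist": [0,0,0]},
  ],
)

```text
time: 49.22
position: [0.3634, -0.4413, 0.2365]
tool_rot: [0.706, 0.708, -0.001, 0.0]
ft_force: [1.1, -0.2, 1.1]
grip_width: 0.075
grip_force: 0.0
```

Call:
move_arm(
  commands=[
    {"hand": 7.5,"travel": [-3,-2.5,0],"twist": [0,0,0]},
    {"hand": 7.5,"travel": [-3,-2.5,0],"twist": [0,0,0]},
    {"hand": 7.5,"travel": [-3,-2.5,0],"twist": [0,0,0]},
    {"hand": 7.5,"travel": [-3,-2.5,0],"twist": [0,0,0]},
    {"hand": 7.5,"travel": [0,0,0],"twist": [0,0,0]},
  ],
)

```text
time: 49.63
position: [0.2601, -0.567, 0.2368]
tool_rot: [0.708, 0.706, -0.004, 0.001]
ft_force: [0.4, 0.5, 0.7]
grip_width: 0.0746
grip_force: 0.0
```

```bash
python3 - <<'E'
from seg import *
f=robot.camera("top")["frame"];np.savez("top12.npz",**{k:v for k,v in np.load("top.npz").items() if k!="frame"},frame=f)
t=Cam("top12");t0=Cam("top");s=side("12");s1=Cam("side11")
h=cv2.cvtColor(np.ascontiguousarray(t.im),cv2.COLOR_BGR2HSV)
for y in range(116,150,2):
    print(y,"".join("w" if h[y,x,1]<60 and h[y,x,2]>150 else "o" if h[y,x,0]<=15 and h[y,x,1]>110 and h[y,x,2]<215 else "#" if h[y,x,2]<70 else "." for x in range(292,346)))
xy=(.6138,-.1396);print("knob",t.proj([*xy,.178]),"head ext",ext(t,xy,[(.024,.15)]))
g=lambda c:cv2.cvtColor(np.ascontiguousarray(c.im),cv2.COLOR_BGR2GRAY)
def cmp(c0,c,P_,n,k=12):
    u,v=c.proj([P_])[0].astype(int);r=cv2.matchTemplate(g(c)[v-k-10:v+k+10,u-k-10:u+k+10],g(c0)[v-k:v+k,u-k:u+k],cv2.TM_CCOEFF_NORMED);_,m,_,l=cv2.minMaxLoc(r);print(n,round(m,2),l[0]-10,l[1]-10)
for n,p in dict(candle=(.4311,-.0752,.06),blue=(.5943,.0606,.1),white=(.6328,-.3398,.1)).items(): cmp(t0,t,p,n)
t1=Cam("top11")
for n,p in dict(salt=(.604,-.04,.09),spice=(.622,-.24,.11),dropper=(.412,.128,.06),mill=(.615,-.134,.15)).items(): cmp(t1,t,p,n+" since last")
E
```

```text
116 ......................................................
118 ......................................................
120 ....................oooooooo..........................
122 .................ooooooooooooooo......................
124 ...............oo......www.ooooooo...............oooo.
126 .............oo.......wwwww.oooooooo..................
128 .......................www..ooooooooo.....oooooooooooo
130 ........................oooooooooooooo................
132 oo.....................o.oooooooooooo.................
134 .......................oooooooooooooo.................
136 ...............ooooooooooooooooooooo..................
138 ..............oooooooooooooooooooooo..................
140 ...............oooooooooooooooooooo...................
142 ...............ooooooooooooooooooooo..................
144 ...............ooooooooooooooooooooooo..ooo..o........
146 ..............ooooooooooooooooooooooooo.o.oo.ooooo.ooo
148 ..............oooooooooooooooooooooooo..o..ooooo.o.ooo
knob [[317.7892 127.3231]] head ext [305.8216 329.28   120.9518 143.4372]
candle 0.99 0 0
blue 0.99 0 0
white 1.0 0 0
salt since last 1.0 0 0
spice since last 1.0 0 0
dropper since last 1.0 0 0
mill since last 0.98 3 1
```

The mill's head extents (305–329) and knob (316,126) now match the target. The mugs and candle have not moved, and everything stands upright. Handing in.

```bash
python3 -c "
from rig import robot
print(robot.hand_in())"
```

```text
the job is handed in; nothing more can be done
None
```

The job is handed in at about 50 s: mill, salt and spice jar stand in one row between the mugs and the dropper stands on the coaster, all upright, with the mugs and candle unmoved in the last check. The mill slipped from the first grip and fell over, because the real fingertips stop 27 mm short of the stated point; I stood it up again and moved it to the middle.

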